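# Put the wooden figures on show in the locked display case

## Task

Put the loose wooden figures on show: draw the bolt on the small display case fully back, slide its front shutter fully open, stand every figure upright in its own pocket of the wooden tray, and slide the loaded tray, grip wall towards you, fully home into the case. Then slide the shutter fully shut again and push the bolt fully forward so that it locks. Leave everything else on the counter where it is.

Things in the scene. Friction and masses are not known exactly. Their poses are not given: they have to be found in the camera images.
- case: low fixed display case, dark wood, clear roof, 146 mm deep, 331 wide, roof top at 71, underside at 66. Origin: counter level, middle of the tray bay's opening, in the plane of the case's front face; x points into the case (away from the robot), y left as the robot sees it, z up. Left of the tray bay a closed bay (y 83 to 248 mm); the open shutter parks in front of it
- bay_back (a point): middle of the tray bay's back wall, counter level (case x 128 mm). The bay opens to case -x, is 150 mm wide (case y -75 to 75), 128 deep, without a floor: the tray slides on the counter top. Home, the tray touches this wall, its origin at case x 60 mm and its grip wall 8 mm proud of the front face
- shutter (a joint): wooden shutter across the front of the tray bay, 160 mm wide, 66 high, 6 thick, running 12 mm in front of the case's front face. 0 = shut, 0.165 m = fully open, sliding to the case's +y. Rubs with about 1.5 N, stays where left. A cleat on its top edge catches on the bolt's tongue: it moves under 5 mm until the bolt is drawn back
- shutter_knob (a point): grip point on the shutter's upright round brass knob, 16 mm across, its top at 108 mm, this point on its axis at 95 mm height; it moves with the shutter. With the shutter shut it is at case x -15, y -50 mm
- bolt (a joint): bolt (lock slide) lying on the case roof. 0 = fully forward (towards the robot), locking the shutter; 0.027 m = fully drawn back along the case's +x, shutter free. Rubbing about 1.5 N, stays where left. It goes forward again only when the shutter is within 4 mm of shut
- bolt_knob (a point): grip point on the bolt's upright round steel knob, 14 mm across, rising from 81 to 112 mm height, this point on its axis at 98 mm; it moves with the bolt. With the bolt forward it is at case x 18, y 71 mm
- tray: loose plywood tray, 136 x 136 mm, about 0.35 kg, on the counter in front of the case, turned at most 0.15 rad at start. Origin: centre of underside; x towards its back (enters the case first), y to its left, z up. Floor 5 mm thick. 2 x 2 pockets, 42 mm (x) by 62 (y), walls 4 thick with tops at 27 mm; pocket centres at tray x -3 and 43, y -33 and 33 mm
- tray_grip (a point): top middle of the tray's grip wall, the higher wall across its front: 8 mm thick (tray x -68 to -60), top at 45 mm. Behind it an empty finger well 32 mm wide (tray x -60 to -28). A finger in it meets the case's front edge before the tray is home: the last part is a push with shut fingers, high on the outside of this wall
- figure0: turned wooden figure standing upright, loose, plain pale wood, weighted foot, all alike: round foot 34 mm across and 26 mm high, a neck 20 mm across at 31 mm, then a cylindrical head 25 mm across from 34 to 54 mm, 57 mm high over all, about 80 g. Origin: centre of its underside; z up along the figure. None if absent in this start (2 to 4 are present)
- figure1: turned wooden figure standing upright, loose, plain pale wood, weighted foot, all alike: round foot 34 mm across and 26 mm high, a neck 20 mm across at 31 mm, then a cylindrical head 25 mm across from 34 to 54 mm, 57 mm high over all, about 80 g. Origin: centre of its underside; z up along the figure. None if absent in this start (2 to 4 are present)
- figure2: turned wooden figure standing upright, loose, plain pale wood, weighted foot, all alike: round foot 34 mm across and 26 mm high, a neck 20 mm across at 31 mm, then a cylindrical head 25 mm across from 34 to 54 mm, 57 mm high over all, about 80 g. Origin: centre of its underside; z up along the figure. None if absent in this start (2 to 4 are present)
- figure3: turned wooden figure standing upright, loose, plain pale wood, weighted foot, all alike: round foot 34 mm across and 26 mm high, a neck 20 mm across at 31 mm, then a cylindrical head 25 mm across from 34 to 54 mm, 57 mm high over all, about 80 g. Origin: centre of its underside; z up along the figure. None if absent in this start (2 to 4 are present)
- rattle: bystander: ring rattle with a handle, lying flat, ring 60 mm across, 22 mm high, about 150 mm long. Origin: where ring and handle meet, underside
- tin_bucket: bystander: small painted tin bucket, 86 mm across, 75 mm high. Origin: centre of underside
- varnish_jar: bystander: small glass jar, 48 mm across, 60 mm high. Origin: centre of underside
- spool: bystander: low wooden spool, 36 mm across, 28 mm high. Origin: centre of underside
- brush: bystander: paint brush lying flat, 160 mm long. Origin: under its middle
- drum: bystander: small painted toy drum, 56 mm across, 34 mm high. Origin: centre of underside

How it is judged:
By the outcome, as a careful person would: the job done as asked, in the order asked, and still so for the second after the job is handed in, with the robot touching nothing.
Of figure0, figure1, figure2, figure3 only 2 to 4 are there at a start; the rules pass over those that are not, and their reading is None.
At some moment in a run one of figure0, figure1, figure2, figure3 may be knocked a few centimetres aside while the robot is not near it.
Once in a run the grip may slacken for a moment while it holds something.
It also fails if it takes over 210 s, if anything falls off the work surface, if the arm or the gripper's body presses on something with over 40 N, if the wrist force passes 120 N, or if a joint passes its speed limit or range.

## Robot

A 7-joint arm with a two-finger parallel gripper is mounted at the origin on the work surface. World frame = base frame: x ahead of the robot, y to its left, z up, the work surface at z = 0. Lengths are in m, angles in rad, forces in N, time in s.
With the tool pointing down it reaches from about 0.4 to 0.875 m from the base axis. Payload 19.3 kg.
Tool frame: the origin (TCP) lies on the mounting face of the last link; the fingertips stand 173 mm ahead of it and the grasp point (between the pads) lies 155 mm ahead of it; z points along the fingers, y is the line along which they close (so a half turn about z gives the same grasp; the last joint's range is limited). The gripper opens to 85 mm and grips with 20 to 120 N. Pads are 22 mm wide; open, the fingers measure 114 mm over their backs; the gripper's body (76 mm by 85 mm) begins 54 mm behind the grasp point. The pads swing forward as they close: fully open they stand 13 mm farther back than shut.
Start: joints at [-1.381, 0.521, -0.036, 1.599, 0.021, 1.021, -0.113], TCP at [0.161, 0.604, 0.405] pointing down, gripper open.
Joint ranges: [-2.91, 2.91], [-0.3, 2.13], [-1.5, 1.42], [0.17, 2.43], [-1.26, 4.41], [0.16, 1.93], [-2.52, 2.52]. Speed limits (rad/s): [1.89, 1.89, 2.39, 2.39, 3.01, 3.01, 3.01].

## Interface

Orientations are given as [roll, pitch, yaw] about the fixed x, y, z axes, in that order (R = Rz(yaw) Ry(pitch) Rx(roll)).
In Python, from workcell import bot, vision gives the robot as it stands.
- The arm moves only by the shell command python3 -m creep 'ROWS' [FORCE]. ROWS is JSON, a list that holds one entry, the list of rows, each a list of 7 numbers: the opening, from -1 (shut) to 1 (fully open), then the shift along the tool's x, y, z in cm, then the turn, a rotation vector about the tool's x, y, z in rad. In form: [[[grip, tx, ty, tz, rx, ry, rz], ...]]. A call has 1 to 12 rows; each row shifts and turns the commanded pose from where the row before left it, along the tool's axes as they then stand; what a row does not reach is not made up. A row lasts 1/8 s, in which the tool goes at most 62.5 mm and 10.7 degrees, less where a joint would pass 70% of its speed; a pose out of reach is approached as far as the arm can. A call with a gripper value outside its range is refused whole. The fingers move at their own pace and stop on an object; FORCE is the grip in N (left out, the last holds). Time passes only in rows, so rows that do not move let the fingers close. It gives the time, the measured TCP pose, the force, the opening and the grip force at its end, in the units of the state.
- bot.observe(): the state, without advancing time (a new reading comes with each control period).
- vision.grab_frame(name): name is "scene" or "top" or "wrist"; returns a dict with "image" (384x512x3 uint8, blue, green, red), "depth" (384x512 float32, m along the optical axis (not along the pixel's ray), 0 where there is no reading), "fovy" (degrees; the focal length in pixels is half the picture's height over the tangent of half this angle, whatever the lens; pixels are square), "cx", "cy" (the principal point, pixels), "k1" (the pictures are not rectified: a ray, as slopes to the right and down, at radius r is drawn at 1 + k1 r^2 times it, then the intrinsics apply), "cam_to_world" (4x4, takes a point from camera to world coordinates); the wrist camera has in their place "tool_from_camera" (4x4, takes a point from camera to tool coordinates, whose origin is the TCP and whose axes are the flange's). Camera axes: x right, y down, z forward; pixel columns grow to the right and rows downward; lengths in m; the calibration is good to about 2 mm. A picture is of the moment at which its call begins: read the wrist's pose just before it.
- bot.job_done(): hands the job in; it is judged then, once.
The state is a dict: "clock": time; "qpos": joint angles; "qd": joint speeds; "joint_efforts": joint torques, N m; "position": TCP position; "tool_rot": TCP orientation; "force": force on the tool from outside, world axes, zero at the start; "moment": the same for the moment, N m; "grip_width": finger opening in m; "finger_force": force on a finger pad.
Only numpy, scipy, OpenCV 4.12 (cv2) and the standard library are available. Lean on these libraries where they do the work, as an engineer would, in place of code of your own. Each camera call takes 0.05 s, during which the arm holds its last target. There are 200 camera calls.

## Working session

There is one attempt and no reset: what is moved stays moved. The work goes in short steps, Python scripts to look and compute and a shell command to move; the robot and the scene stay as the last step left them, time stands still between calls to the robot, and variables do not carry over. Pictures are saved under pics/ and viewed, at most 16 in all, crops included, and the job is handed in when it is done.

```bash
ls; mkdir -p pics; cat > h.py <<'E'
import numpy as np, cv2
from workcell import bot, vision
from scipy.spatial.transform import Rotation as R
def T_tool():
    s=bot.observe(); T=np.eye(4); T[:3,:3]=R.from_euler('xyz',s['tool_rot']).as_matrix(); T[:3,3]=s['position']; return T
def grab(n):
    T=T_tool(); f=vision.grab_frame(n)
    f['T']=f['cam_to_world'] if n!='wrist' else T@np.array(f['tool_from_camera'])
    f['f']=192/np.tan(np.radians(f['fovy'])/2); return f
def K(f): return np.array([[f['f'],0,f['cx']],[0,f['f'],f['cy']],[0,0,1.]])
def ray(f,uv):
    p=cv2.undistortPoints(np.array(uv,float).reshape(-1,1,2),K(f),np.array([f['k1'],0,0,0.])).reshape(-1,2)
    return p
def atz(f,uv,z):
    p=ray(f,uv); d=np.c_[p,np.ones(len(p))]@np.array(f['T'])[:3,:3].T; o=np.array(f['T'])[:3,3]
    return o+d*((z-o[2])/d[:,2])[:,None]
def cloud(f):
    v,u=np.mgrid[0:384,0:512]; p=ray(f,np.c_[u.ravel(),v.ravel()]); d=f['depth'].ravel()
    P=np.c_[p*d[:,None],d]@np.array(f['T'])[:3,:3].T+np.array(f['T'])[:3,3]; P[d==0]=np.nan
    return P.reshape(384,512,3)
E
python3 - <<'E'
from h import *
import pickle
for n in ('scene','top','wrist'):
    f=grab(n); pickle.dump(f,open(n+'.pkl','wb')); print(n,f['f'],f['cx'],f['cy'],f['k1'],np.array(f['T']).round(3).tolist())
    cv2.imwrite(f'pics/{n}0.png',cv2.resize(f['image'],None,fx=1.5,fy=1.5))
print(bot.observe())
E
```

```text
pics
scene 349.9934167064883 252.37973696668323 196.90378755842156 -0.06781090642332747 [[-0.716, 0.596, -0.363, 0.848], [0.698, 0.623, -0.354, 0.312], [0.015, -0.507, -0.862, 0.83], [0.0, 0.0, 0.0, 1.0]]
top 356.38968645552484 262.0930191456719 195.59611987009535 -0.11273457302547804 [[-0.025, -0.997, 0.08, 0.494], [-0.999, 0.027, 0.034, -0.016], [-0.036, -0.079, -0.996, 1.038], [0.0, 0.0, 0.0, 1.0]]
wrist 291.51566392019896 251.3383879905097 190.12685278327146 -0.04286344112715099 [[0.256, 0.928, 0.272, 0.091], [0.967, -0.245, -0.074, 0.622], [-0.002, 0.282, -0.959, 0.373], [0.0, 0.0, 0.0, 1.0]]
{'clock': 0.15, 'qpos': array([-1.38119042,  0.52185437, -0.03629807,  1.59983643,  0.02121098,
        1.02111877, -0.11277771]), 'qd': array([-0.00022551, -0.00130126, -0.00012065, -0.00165984, -0.00082479,
        0.00187628,  0.00135841]), 'joint_efforts': array([ 2.07638906e-03, -9.27384567e+01,  1.98083863e+00, -3.70062804e+01,
        1.80370419e-02,  6.31177871e-03,  4.40127098e-05]), 'position': array([0.16056774, 0.60392465, 0.40428694]), 'tool_rot': array([-3.14076457e+00,  7.93695457e-05,  2.88177631e+00]), 'force': array([-0.00384283,  0.82645327,  0.39926825]), 'moment': array([-0.04895325, -0.01065937,  0.01281002]), 'finger_force': 0.0, 'grip_width': 0.08539126084295344}
```

View pics/top0.png

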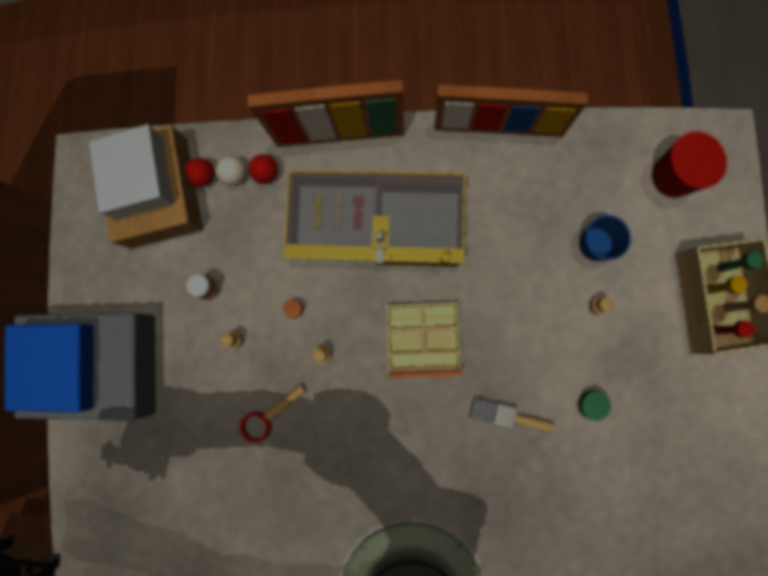

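View pics/scene0.png

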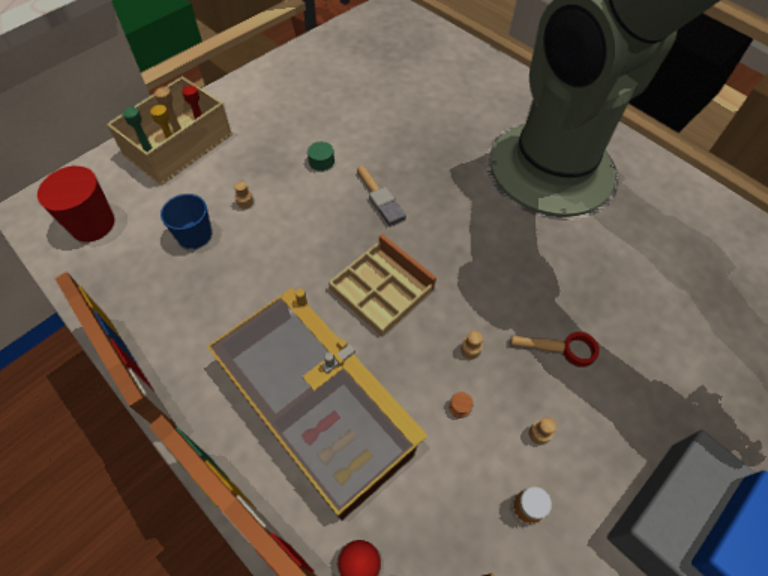

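Top view: three figures at full-size (÷1.5) pixels (154,227), (214,236), (400,202). The tray is at about (283,226), the bolt knob at (253,158), and the shutter knob at (297,171). The scene view agrees. I'll enlarge crops next to get accurate pixels.

```bash
python3 - <<'E'
from h import *
import pickle
f=pickle.load(open('top.pkl','rb')); g=pickle.load(open('scene.pkl','rb'))
a=cv2.resize(f['image'][105:260,180:320],None,fx=4,fy=3.8,interpolation=cv2.INTER_CUBIC); cv2.imwrite('pics/c1.png',cv2.convertScaleAbs(cv2.resize(f['image'][105:255,180:320],None,fx=4,fy=4,interpolation=cv2.INTER_CUBIC),alpha=1.5))
cv2.imwrite('pics/c2.png',cv2.convertScaleAbs(cv2.resize(g['image'][150:350,130:390],None,fx=3,fy=3,interpolation=cv2.INTER_CUBIC),alpha=1.3))
C=cloud(f)
for n,(u,v) in dict(figA=(154,227),figB=(214,236),figC=(400,202),spool=(195,206),jar=(132,190)).items():
    w=C[v-12:v+13,u-12:u+13].reshape(-1,3); top=w[w[:,2]>np.nanmax(w[:,2])-.008]; print(n,top.mean(0).round(4),len(top),np.nanmedian(w[:,2]).round(4), w[w[:,2]>.012].mean(0).round(3))
C2=cloud(g)
for n,(u,v) in dict(figA=(362,286),figB=(315,228),figC=(162,127)).items():
    w=C2[v-12:v+13,u-12:u+13].reshape(-1,3); top=w[w[:,2]>np.nanmax(w[:,2])-.008]; print(n,top.mean(0).round(4),len(top),np.nanmax(w[:,2]))
E
```

```text
figA [0.4941 0.3314 0.0566] 59 0.0011 [0.494 0.327 0.041]
figB [0.4618 0.1575 0.057 ] 63 0.0011 [0.463 0.154 0.044]
figC [ 0.5428 -0.3753  0.0568] 63 0.0015 [ 0.542 -0.37   0.042]
spool [0.5518 0.2127 0.0284] 117 0.0013 [0.552 0.213 0.028]
jar [0.5993 0.3884 0.0605] 165 0.0033 [0.598 0.383 0.049]
figA [0.4965 0.3343 0.0576] 75 0.06272982472211941
figB [0.464  0.1608 0.0573] 74 0.06101306135772977
figC [ 0.5439 -0.3707  0.056 ] 46 0.05974978002770803
```

View pics/c1.png

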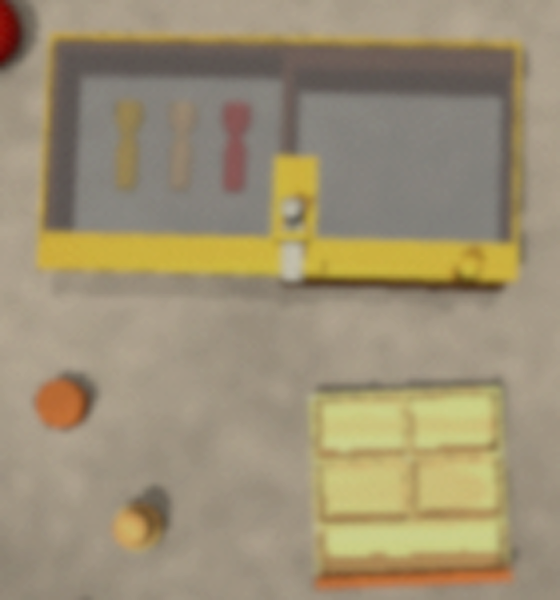

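View pics/c2.png

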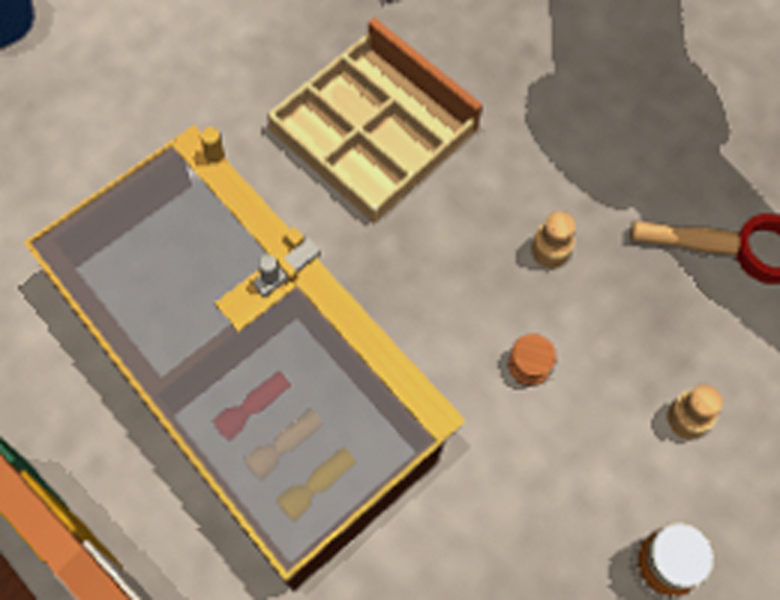

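The crops show the bolt knob at c1 (293,208) and c2 (268,257), and the shutter knob at c1 (470,262) and c2 (212,133). I also have the tray and roof corners. Next I'll triangulate.

```bash
python3 - <<'E'
from h import *
import pickle
f=pickle.load(open('top.pkl','rb')); g=pickle.load(open('scene.pkl','rb'))
pts=dict(bolt=((293,208),(268,257),.112),shk=((470,262),(212,133),.108),trBL=((311,393),(375,210),.027),trBR=((500,386),(268,120),.027),
 grL=((316,580),(480,105),.045),grR=((511,572),(375,22),.045),caBL=((52,37),(290,572),.071),caBR=((521,40),(30,242),.071),caFR=((518,278),(190,128),.071),caFL=((38,268),(462,425),.071))
def tri(a,b):
    A=[];B=[]
    for fr,uv in((f,a),(g,b)):
        p=ray(fr,[uv])[0]; M=np.array(fr['T']); d=M[:3,:3]@[p[0],p[1],1]; d/=np.linalg.norm(d); P=np.eye(3)-np.outer(d,d); A.append(P);B.append(P@M[:3,3])
    return np.linalg.lstsq(np.vstack(A),np.hstack(B),rcond=None)[0]
W={}
for n,(a,b,z) in pts.items():
    a=(180+a[0]/4,105+a[1]/4); b=(130+b[0]/3,150+b[1]/3)
    print(n,tri(a,b).round(4),atz(f,[a],z)[0].round(4),atz(g,[b],z)[0].round(4))
for fr in (f,g):
    C=cloud(fr); Z=C[...,2]; m=(abs(Z-.071)<.004)&(C[...,0]>.5)&(C[...,0]<.9)&(C[...,1]>-.2)&(C[...,1]<.3)
    P=C[m]; r=cv2.minAreaRect((P[:,:2]*1000).astype(np.float32)); print('roof',r,Z[m].mean(),m.sum(), cv2.boxPoints(r).round(0).tolist())
    for zt,lab in((.112,'bolt'),(.108,'shk')):
        m=(Z>.095)&(Z<.12)&(C[...,0]>.5)&(C[...,0]<.8)&(C[...,1]>-.2)&(C[...,1]<.3)
    P=C[m]; L=P[:,1]>0
    print('knobs', P[L].mean(0).round(4),L.sum(),P[~L].mean(0).round(4),(~L).sum())
E
```

```text
bolt [0.6701 0.0369 0.11  ] [0.6707 0.0358 0.112 ] [0.6697 0.0386 0.112 ]
shk [ 0.6304 -0.0779  0.1059] [ 0.6319 -0.0796  0.108 ] [ 0.6293 -0.0749  0.108 ]
trBL [0.5523 0.0327 0.0198] [0.5533 0.0308 0.027 ] [0.5536 0.0366 0.027 ]
trBR [ 0.5546 -0.1038  0.0101] [ 0.5547 -0.1034  0.027 ] [ 0.5597 -0.0941  0.027 ]
grL [0.421  0.0312 0.0438] [0.4224 0.0296 0.045 ] [0.4202 0.0332 0.045 ]
grR [ 0.4216 -0.1033  0.037 ] [ 0.4247 -0.1053  0.045 ] [ 0.4235 -0.0964  0.045 ]
caBL [0.806  0.2073 0.0702] [0.8069 0.2059 0.071 ] [0.8049 0.2086 0.071 ]
caBR [ 0.7901 -0.1211  0.0696] [ 0.7924 -0.1231  0.071 ] [ 0.7878 -0.1176  0.071 ]
caFR [ 0.6264 -0.1151  0.0643] [ 0.6255 -0.1144  0.071 ] [ 0.6283 -0.1114  0.071 ]
caFL [0.6439 0.219  0.06  ] [0.6424 0.2161 0.071 ] [0.6467 0.2205 0.071 ]
roof ((763.8094482421875, 25.925064086914062), (445.1499328613281, 272.7319641113281), 89.58940887451172) 0.07162655381429019 6339 [[626.0, -196.0], [899.0, -198.0], [902.0, 248.0], [629.0, 249.0]]
knobs [0.6713 0.0371 0.1106] 26 [ 0.6303 -0.079   0.1069] 32
roof ((767.6973876953125, 31.806320190429688), (431.04742431640625, 274.3804626464844), 87.72281646728516) 0.07200232972173562 9229 [[622.0, -178.0], [896.0, -189.0], [913.0, 242.0], [639.0, 253.0]]
knobs [0.6737 0.042  0.1085] 48 [ 0.6323 -0.0746  0.1058] 48
```

```bash
python3 -m creep '[[[1,0,0,0,0,0,-0.104],[1,0,0,0,0,0,-0.104],[1,-3.2,-5.9,-0.15,0,0,0],[1,-3.2,-5.9,-0.15,0,0,0],[1,-3.2,-5.9,-0.15,0,0,0],[1,-3.2,-5.9,-0.15,0,0,0],[1,-3.2,-5.9,-0.15,0,0,0],[1,-3.2,-5.9,-0.15,0,0,0],[1,-3.2,-5.9,-0.15,0,0,0],[1,-3.2,-5.9,-0.15,0,0,0],[1,-3.2,-5.9,-0.15,0,0,0],[1,-3.2,-5.9,-0.15,0,0,0]]]'; python3 -c "
from h import *
print(bot.observe()['qpos'])"
```

```text
clock: 1.65
position: [0.4301, 0.0381, 0.4189]
tool_rot: [3.141, 0.001, 3.09]
force: [0.7, 1.3, -0.0]
grip_width: 0.0853
finger_force: 0.0
[-0.41473306  0.19538396  0.21904892  2.07174918 -0.05498707  0.87912176
  1.35452812]
```

```bash
python3 -m creep '[[[1,0,0,0,0,0,0],[1,0,0,0,0,0,0]]]'; python3 - <<'E'
from h import *
import pickle
f=grab('wrist'); pickle.dump(f,open('w1.pkl','wb')); cv2.imwrite('pics/w1.png',cv2.convertScaleAbs(cv2.resize(f['image'],None,fx=1.5,fy=1.5,interpolation=cv2.INTER_CUBIC),alpha=1.3))
C=cloud(f);Z=C[...,2]
m=(Z>.095)&(Z<.12)&(C[...,0]>.5)&(C[...,0]<.8)&(C[...,1]>-.2)&(C[...,1]<.3)
P=C[m]; L=P[:,1]>0
print(bot.observe()['position'],P[L].mean(0).round(4),L.sum(),P[~L].mean(0).round(4),(~L).sum())
E
```

```text
clock: 1.9
position: [0.4295, 0.0403, 0.4185]
tool_rot: [3.142, -0.0, 3.089]
force: [0.3, 0.2, -0.3]
grip_width: 0.0855
finger_force: 0.0
[0.42932796 0.0408291  0.41852732] [nan nan nan] 0 [nan nan nan] 0<stdin>:7: RuntimeWarning: Mean of empty slice.
  ret = um.true_divide(
```

View pics/w1.png

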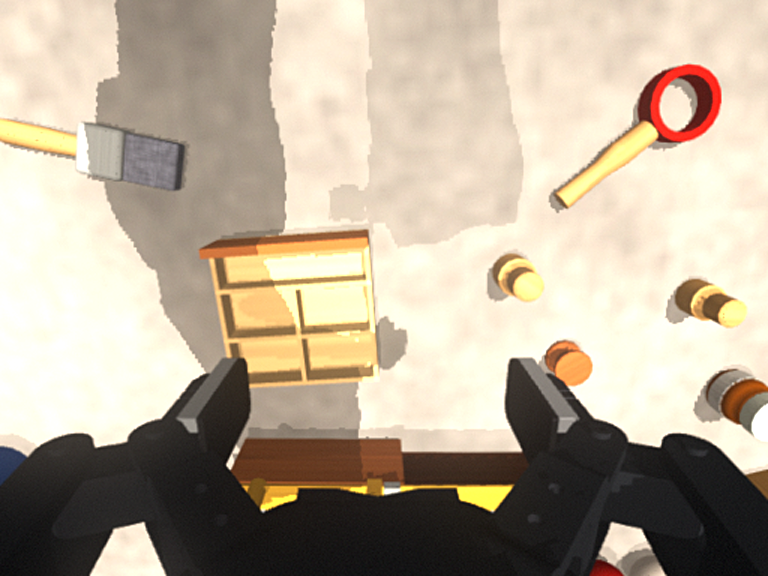

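The wrist view has image-down as world +x, and the gripper hides the case. The tray sits at (200–380, 230–390), the brush at left, and figures at right. I'll move forward to see the knobs.

```bash
python3 -m creep '[[[0,-5.8,-1,0,0,0,0],[0,-5.8,-1,0,0,0,0],[0,-5.8,-1,0,0,0,0],[0,0,0,0,0,0,0],[0,0,0,0,0,0,0],[0,0,0,0,0,0,0]]]'; python3 - <<'E'
from h import *
import pickle
f=grab('wrist'); pickle.dump(f,open('w2.pkl','wb')); cv2.imwrite('pics/w2.png',cv2.convertScaleAbs(cv2.resize(f['image'],None,fx=1.5,fy=1.5,interpolation=cv2.INTER_CUBIC),alpha=1.2))
C=cloud(f);Z=C[...,2]
m=(Z>.095)&(Z<.12)&(C[...,0]>.5)&(C[...,0]<.8)&(C[...,1]>-.2)&(C[...,1]<.3)
P=C[m]; L=P[:,1]>0
print(bot.observe()['position'],P[L].mean(0).round(4),L.sum(),P[~L].mean(0).round(4),(~L).sum())
C=cloud(pickle.load(open('w1.pkl','rb')))
for n,(u,v) in dict(figA=(486,209),figB=(350,190)).items():
    w=C[v-12:v+13,u-12:u+13].reshape(-1,3); top=w[w[:,2]>np.nanmax(w[:,2])-.006]; print(n,top.mean(0).round(4),len(top),np.nanmax(w[:,2]))
E
```

```text
clock: 2.7
position: [0.601, 0.002, 0.419]
tool_rot: [3.141, -0.0, 3.091]
force: [0.9, 0.4, -0.5]
grip_width: 0.0428
finger_force: 0.0
[0.60108364 0.00184272 0.41914676] [0.6701 0.0366 0.1071] 127 [ 0.6305 -0.0763  0.1058] 234
figA [0.4942 0.3311 0.0556] 301 0.05824617995472614
figB [0.4625 0.1574 0.056 ] 330 0.05853035327309308
```

View pics/w2.png

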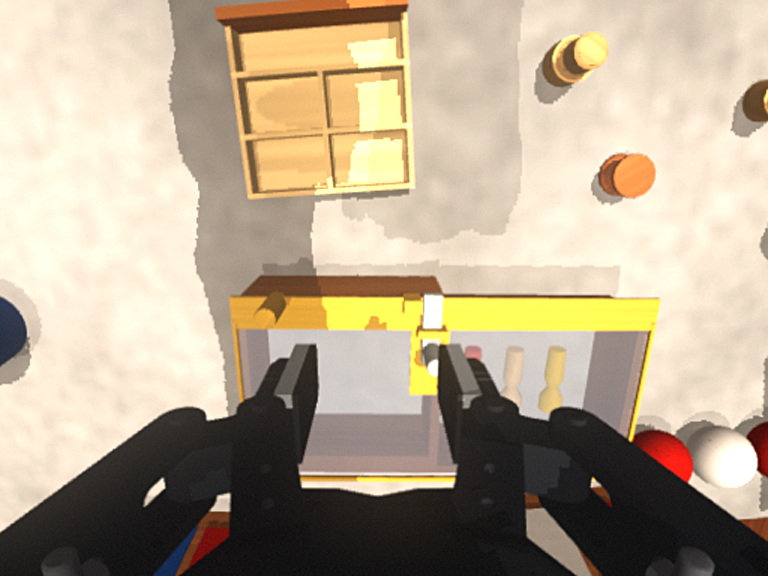

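Shutter knob top is at about (264,314), bolt knob top at (433,362). The roof's front edge runs (232,297)–(659,297), and the tray's back corners are (248,197) and (413,187).

```bash
python3 - <<'E'
from h import *
import pickle
f=pickle.load(open('w2.pkl','rb'))
for n,(p,z) in dict(shk=((264,314),.108),bolt=((433,362),.112),roofR=((231,297),.071),roofL=((659,297),.071),trBR=((248,197),.027),trBL=((413,187),.027),grR=((217,10),.045),grL=((408,3),.045)).items():
    print(n,atz(f,[(p[0]/1.5,p[1]/1.5)],z)[0].round(4))
C=cloud(f);Z=C[...,2]
for lo,hi,s in((.1,.106,0),(.106,.12,0)):
    m=(Z>lo)&(Z<hi)&(C[...,0]>.5)&(C[...,0]<.8)&(C[...,1]>-.2)&(C[...,1]<.3);P=C[m];L=P[:,1]>0
    for q in(P[L],P[~L]): print(lo,len(q),q.min(0).round(4),q.max(0).round(4))
# roof front edge and tray
m=(abs(Z-.071)<.003)&(C[...,1]<.2)&(C[...,1]>-.1)
for y in np.arange(-.09,.2,.04):
    q=C[m&(abs(C[...,1]-y)<.004)]; print(round(y,2),q[:,0].min().round(4) if len(q) else None, end=' | ')
m=(Z>.022)&(Z<.032)&(C[...,0]>.35)&(C[...,0]<.6)&(C[...,1]<.08)&(C[...,1]>-.16); r=cv2.minAreaRect((C[m][:,:2]*1000).astype(np.float32)); print(r,m.sum())
m=(Z>.042)&(Z<.05)&(C[...,0]>.35)&(C[...,0]<.6)&(C[...,1]<.08)&(C[...,1]>-.16); r=cv2.minAreaRect((C[m][:,:2]*1000).astype(np.float32)); print(r,m.sum())
E
```

```text
shk [ 0.6282 -0.0771  0.108 ]
bolt [0.6678 0.0371 0.112 ]
roofR [ 0.6263 -0.1117  0.071 ]
roofL [0.6426 0.2185 0.071 ]
trBR [ 0.5551 -0.1018  0.027 ]
trBL [0.554  0.0329 0.027 ]
grR [ 0.4227 -0.1026  0.045 ]
grL [0.4259 0.0317 0.045 ]
0.1 23 [0.6661 0.0323 0.1001] [0.6727 0.041  0.106 ]
0.1 36 [ 0.6238 -0.0826  0.1   ] [ 0.6353 -0.0698  0.106 ]
0.106 82 [0.6663 0.0324 0.1061] [0.6787 0.0399 0.113 ]
0.106 171 [ 0.624  -0.0852  0.106 ] [ 0.639  -0.0698  0.1093]
-0.09 0.6263 | -0.05 0.6284 | -0.01 0.6304 | 0.03 0.6319 | 0.07 0.6351 | 0.11 0.6376 | 0.15 0.6394 | 0.19 0.6414 | ((491.0064392089844, -35.48070526123047), (128.8783721923828, 137.0630340576172), 0.7856802940368652) 2897
((423.424560546875, -37.07514190673828), (9.263415336608887, 135.7552490234375), 0.8241369724273682) 951
```

```bash
python3 -m creep '[[[0,-3.45,2.1,2,0,0,0],[0,-3.45,2.1,3,0,0,0],[0,0,0,4,0,0,0],[0,0,0,4,0,0,0],[0,0,0,3.3,0,0,0],[0,0,0,0,0,0,0],[-1,0,0,0,0,0,0],[-1,0,0,0,0,0,0],[-1,0,0,0,0,0,0],[-1,0,0,0,0,0,0]]]' 30
```

```text
clock: 4.0
position: [0.6734, 0.0396, 0.2576]
tool_rot: [3.141, 0.003, 3.09]
force: [-1.4, 0.8, 9.7]
grip_width: 0.0127
finger_force: 29.9
```

```bash
python3 -m creep '[[[-1,0,0,-0.2,0,0,0],[-1,-0.8,0,0,0,0,0],[-1,-0.8,0,0,0,0,0],[-1,-0.8,0,0,0,0,0],[-1,-0.5,0,0,0,0,0],[-1,0,0,0,0,0,0],[-1,0,0,0,0,0,0]]]'
```

```text
clock: 4.88
position: [0.7007, 0.0381, 0.2575]
tool_rot: [3.141, -0.005, 3.09]
force: [-20.7, 1.9, 10.8]
grip_width: 0.0131
finger_force: 32.3
```

```bash
python3 -m creep '[[[-1,0.2,0,0,0,0,0],[0,0,0,0,0,0,0],[0,0,0,0,0,0,0],[0,0,0,-5,0,0,0],[0,3,-5.9,0,0,0,0],[0,3.1,-6,0,0,0,0],[0,0,0,0,0,0,0],[0,0,0,0,0,0,0]]]'
```

```text
clock: 5.88
position: [0.6375, -0.0701, 0.308]
tool_rot: [3.141, 0.001, 3.089]
force: [0.3, 0.8, 0.5]
grip_width: 0.0427
finger_force: 0.0
```

```bash
python3 -m creep '[[[0,0.55,-0.75,0,0,0,0],[0,0,0,3,0,0,0],[0,0,0,2.4,0,0,0],[0,0,0,0,0,0,0],[-1,0,0,0,0,0,0],[-1,0,0,0,0,0,0],[-1,0,0,0,0,0,0],[-1,0,0,0,0,0,0]]]' 30
```

```text
clock: 6.88
position: [0.6316, -0.0773, 0.2547]
tool_rot: [3.142, 0.002, 3.09]
force: [-1.4, 1.5, 7.8]
grip_width: 0.015
finger_force: 29.6
```

```bash
python3 -m creep '[[[-1,0,2,0,0,0,0],[-1,0,2,0,0,0,0],[-1,0,2,0,0,0,0],[-1,0,2,0,0,0,0],[-1,0,2,0,0,0,0],[-1,0,2,0,0,0,0],[-1,0,2,0,0,0,0],[-1,0,2,0,0,0,0],[-1,0,0.8,0,0,0,0],[-1,0,0,0,0,0,0],[-1,0,0,0,0,0,0]]]'
```

```text
clock: 8.25
position: [0.6407, 0.0869, 0.2549]
tool_rot: [-3.137, 0.002, 3.087]
force: [1.0, -22.5, 11.9]
grip_width: 0.0149
finger_force: 30.7
```

```bash
python3 -m creep '[[[-1,0,-0.3,0,0,0,0],[0,0,0,0,0,0,0],[0,0,0,0,0,0,0],[0,0,0,-6,0,0,0],[0,0,0,-6,0,0,0],[0,0,0,0,0,0,0.18],[0,0,0,0,0,0,0.18],[0,0,0,0,0,0,0.18],[0,0,0,0,0,0,0.18],[0,0,0,0,0,0,0.18],[0,0,0,0,0,0,0.18],[0,0,0,0,0,0,0.18]]]'; python3 -m creep '[[[0,0,0,0,0,0,0.18],[0,0,0,0,0,0,0.06],[0,0,0,0,0,0,0]]]'; cat > loc.py <<'E'
from h import *
import sys
def figs(n='top'):
    f=grab(n); C=cloud(f); Z=C[...,2]; m=((Z>.048)&(Z<.064)).astype(np.uint8)
    k,lab,st,ce=cv2.connectedComponentsWithStats(m)
    for i in range(1,k):
        P=C[lab==i]; a=np.ptp(P[:,:2],axis=0)
        if max(a)<.045 and len(P)>15: print(n,((P.min(0)+P.max(0))/2).round(4),a.round(3),len(P))
def to(x,y,z=None,yaw=None):
    s=bot.observe(); p=s['position']; w=s['tool_rot'][2] if yaw is None else yaw
    d=np.array([x,y])-p[:2]; print('tx %.2f ty %.2f'%tuple(100*np.array([np.cos(w)*d[0]+np.sin(w)*d[1],np.sin(w)*d[0]-np.cos(w)*d[1]])), 'tz %.2f'%(100*(p[2]-z)) if z else '', 'pos',p.round(4),'yaw',s['tool_rot'][2].round(4))
E
python3 - <<'E'
from loc import *
figs(); to(.4625,.1574,.3)
print(bot.observe()['qpos'])
E
```

```text
clock: 9.75
position: [0.6397, 0.0881, 0.3735]
tool_rot: [-3.141, -0.0, 1.825]
force: [0.9, 1.0, 0.3]
grip_width: 0.0427
finger_force: 0.0
clock: 10.12
position: [0.6397, 0.0882, 0.3734]
tool_rot: [-3.141, 0.0, 1.591]
force: [0.6, 0.8, 0.2]
grip_width: 0.0427
finger_force: 0.0
top [0.83   0.3374 0.0561] [0.042 0.034] 117
top [ 0.6501 -0.3508  0.0559] [0.045 0.018] 20
top [ 0.6442 -0.6723  0.0559] [0.014 0.014] 19
top [ 0.6114 -0.629   0.0561] [0.017 0.007] 21
top [0.5983 0.3915 0.0594] [0.04  0.036] 142
top [ 0.5686 -0.5941  0.0563] [0.017 0.011] 18
top [ 0.5427 -0.3758  0.0546] [0.025 0.026] 73
top [ 0.5321 -0.6366  0.0557] [0.015 0.007] 23
top [ 0.4879 -0.6005  0.0558] [0.014 0.006] 19
top [0.4614 0.1519 0.0544] [0.022 0.013] 34
top [0.0713 0.042  0.0559] [0.022 0.031] 19
tx 7.31 ty -17.57 tz 7.35 pos [0.6397 0.088  0.3735] yaw 1.5919
[-0.62313623  0.67577566  0.63723278  1.59570613 -0.45145956  1.02200774
  0.16966278]
```

```bash
python3 -m creep '[[[0,2,-5.5,1.5,0,0,0],[0,2,-5.5,1.5,0,0,0],[0,2,-5.5,1.5,0,0,0],[0,-1.7,-1.1,0.5,0,0,0],[0,0,0,0,0,0,0],[0,0,0,0,0,0,0]]]'; python3 - <<'E'
from loc import *
figs('wrist'); figs('top');to(.4625,.1574,.203)
E
```

```text
clock: 10.92
position: [0.4637, 0.1274, 0.324]
tool_rot: [3.141, -0.0, 1.59]
force: [-0.8, -0.3, 0.3]
grip_width: 0.0426
finger_force: 0.0
wrist [0.4635 0.1587 0.0536] [0.024 0.024] 716
top [ 0.6499 -0.351   0.0555] [0.044 0.019] 21
top [ 0.6432 -0.6696  0.056 ] [0.016 0.019] 21
top [ 0.6113 -0.6291  0.0562] [0.017 0.007] 20
top [0.5983 0.3891 0.0565] [0.041 0.042] 185
top [ 0.5686 -0.5949  0.0571] [0.017 0.011] 18
top [ 0.5426 -0.3759  0.0553] [0.025 0.025] 71
top [ 0.5319 -0.6357  0.0564] [0.015 0.009] 21
top [ 0.4879 -0.6004  0.0546] [0.014 0.007] 18
top [0.0703 0.0421 0.056 ] [0.022 0.031] 17
tx 3.01 ty -0.06 tz 12.08 pos [0.4637 0.1274 0.3238] yaw 1.5901
```

```bash
python3 -m creep '[[[0,3.1,0,0,0,0,0],[0,0,0,5,0,0,0],[0,0,0,5,0,0,0],[0,0,0,2.1,0,0,0],[0,0,0,0,0,0,0],[-1,0,0,0,0,0,0],[-1,0,0,0,0,0,0],[-1,0,0,0,0,0,0],[-1,0,0,0,0,0,0],[-1,0,0,-2,0,0,0],[-1,0,0,-2.6,0,0,0],[-1,0,0,0,0,0,0]]]' 35; python3 - <<'E'
from loc import *
to(.5296,-.0025,.211)
E
```

```text
clock: 12.52
position: [0.4628, 0.1585, 0.2503]
tool_rot: [3.139, -0.001, 1.59]
force: [0.4, 0.8, -1.5]
grip_width: 0.0239
finger_force: 34.7
tx -16.23 ty 6.37 tz 3.93 pos [0.4628 0.1585 0.2503] yaw 1.5902
```

```bash
python3 -m creep '[[[-1,-4,1.6,0,0,0,0],[-1,-4,1.6,0,0,0,0],[-1,-4,1.6,0,0,0,0],[-1,-4.2,1.6,0,0,0,0],[-1,0,0,0,0,0,0],[-1,0,0,0,0,0,0]]]'; python3 - <<'E'
from loc import *
f=grab('wrist'); cv2.imwrite('pics/w3.png',cv2.convertScaleAbs(cv2.resize(f['image'],None,fx=1.5,fy=1.5,interpolation=cv2.INTER_CUBIC),alpha=1.2))
import pickle; pickle.dump(f,open('w3.pkl','wb')); to(.5296,-.0025,.211)
E
```

```text
clock: 13.28
position: [0.5293, -0.0023, 0.2483]
tool_rot: [-3.141, -0.0, 1.59]
force: [-0.8, 0.7, -0.3]
grip_width: 0.0236
finger_force: 34.7
tx -0.07 ty 0.04 tz 3.74 pos [ 0.5292 -0.0018  0.2484] yaw 1.5906
```

View pics/w3.png

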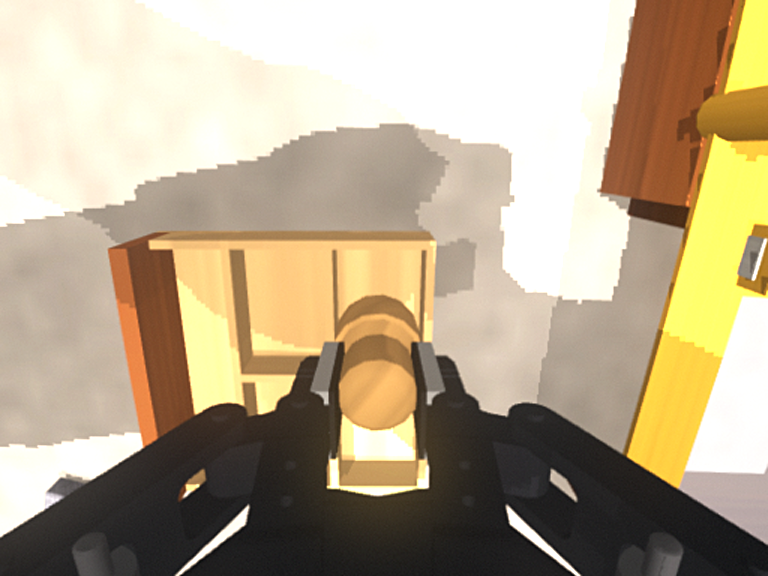

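The figure is held upright. The tray's back-left corner is at (435,235), and the mid wall's left end is at about (335,250).

```bash
python3 - <<'E'
from loc import *
import pickle
f=pickle.load(open('w3.pkl','rb'))
for p in((435,234),(150,240),(335,250),(425,250)): print(p,atz(f,[(p[0]/1.5,p[1]/1.5)],.027)[0].round(4))
E
```

```text
(435, 234) [0.5539 0.0368 0.027 ]
(150, 240) [0.4273 0.0318 0.027 ]
(335, 250) [0.51   0.0287 0.027 ]
(425, 250) [0.5499 0.0295 0.027 ]
```

```bash
python3 -m creep '[[[-1,0,0.05,1.5,0,0,0],[-1,0,0,1.5,0,0,0],[-1,0,0,0.9,0,0,0],[-1,0,0,0,0,0,0],[-0.2,0,0,0,0,0,0],[-0.2,0,0,0,0,0,0],[-0.2,0,0,-4,0,0,0],[-0.2,0,0,-6,0,0,0],[-0.2,0,0,-4,0,0,0],[-0.2,0,0,0,0,0,0]]]'; python3 - <<'E'
from loc import *
figs('top'); figs('wrist');to(.543,-.33,.33)
E
```

```text
clock: 14.58
position: [0.5305, -0.0026, 0.3523]
tool_rot: [3.137, -0.001, 1.59]
force: [-0.4, 0.6, 0.4]
grip_width: 0.0341
finger_force: 0.0
top [ 0.6444 -0.671   0.0561] [0.014 0.018] 19
top [ 0.6112 -0.6289  0.0552] [0.017 0.006] 19
top [0.5984 0.3891 0.056 ] [0.04  0.042] 183
top [ 0.5684 -0.594   0.0561] [0.017 0.01 ] 17
top [ 0.5426 -0.3758  0.0557] [0.025 0.025] 72
top [ 0.5321 -0.6368  0.056 ] [0.015 0.009] 20
top [ 0.4878 -0.6004  0.055 ] [0.014 0.008] 18
top [0.4939 0.3317 0.0554] [0.02  0.024] 65
wrist [ 0.5296 -0.0022  0.056 ] [0.024 0.025] 595
tx -32.79 ty 0.67 tz 1.96 pos [ 0.5299 -0.0023  0.3496] yaw 1.5902
```

```bash
python3 -m creep '[[[0,-5.5,0.1,0,0,0,0],[0,-5.5,0.1,0,0,0,0],[0,-5.5,0.1,0,0,0,0],[0,-5.5,0.1,0,0,0,0],[0,-5.5,0.1,0,0,0,0],[0,-5.5,0.1,1,0,0,0],[0,-5,0,2,0,0,0],[0,0,0,0,0,0,0],[0,0,0,0,0,0,0],[0,0,0,0,0,0,0]]]'; python3 - <<'E'
from loc import *
figs('wrist');to(.5426,-.3755,.203)
print(bot.observe()['qpos'])
E
```

```text
clock: 15.92
position: [0.5436, -0.3813, 0.3195]
tool_rot: [-3.142, -0.001, 1.591]
force: [-0.0, 0.6, 0.1]
grip_width: 0.0426
finger_force: 0.0
wrist [ 0.5437 -0.3759  0.0535] [0.024 0.024] 695
tx 0.58 ty -0.10 tz 11.67 pos [ 0.5437 -0.3813  0.3197] yaw 1.5912
[ 0.17943192  0.75208345  0.56426368  1.58323894 -0.46846267  0.94452909
  0.9211865 ]
```

```bash
python3 -m creep '[[[0,0.55,0,0,0,0,0],[0,0,0,5,0,0,0],[0,0,0,5,0,0,0],[0,0,0,1.7,0,0,0],[0,0,0,0,0,0,0],[-1,0,0,0,0,0,0],[-1,0,0,0,0,0,0],[-1,0,0,0,0,0,0],[-1,0,0,0,0,0,0],[-1,0,0,-2.5,0,0,0],[-1,0,0,-2.5,0,0,0],[-1,0,0,0,0,0,0]]]' 35; python3 - <<'E'
from loc import *
to(.530,-.067,.2084)
E
```

```text
clock: 17.48
position: [0.5436, -0.3774, 0.2554]
tool_rot: [3.138, 0.002, 1.59]
force: [0.5, -0.2, -1.4]
grip_width: 0.0233
finger_force: 34.8
tx 31.06 ty -0.77 tz 4.70 pos [ 0.5436 -0.3774  0.2554] yaw 1.5898
```

```bash
python3 -m creep '[[[-1,5,-0.1,0,0,0,0],[-1,5,-0.1,0,0,0,0],[-1,5,-0.1,0,0,0,0],[-1,5,-0.1,0,0,0,0],[-1,5,-0.1,0,0,0,0],[-1,4,-0.1,0,0,0,0],[-1,1.9,-0.1,0,0,0,0],[-1,0,0,0,0,0,0],[-1,0,0,0,0,0,0]]]'; python3 - <<'E'
from loc import *
to(.530,-.067,.2084)
figs('top')
E
```

```text
clock: 18.6
position: [0.5303, -0.0689, 0.2527]
tool_rot: [3.141, 0.0, 1.589]
force: [-0.4, -0.1, -1.1]
grip_width: 0.0236
finger_force: 34.8
tx 0.19 ty -0.02 tz 4.43 pos [ 0.5303 -0.0689  0.2527] yaw 1.589
top [ 0.6445 -0.6704  0.0565] [0.015 0.018] 19
top [ 0.6115 -0.6291  0.0541] [0.017 0.009] 18
top [0.5983 0.3889 0.0562] [0.041 0.042] 188
top [ 0.5686 -0.5944  0.056 ] [0.018 0.009] 22
top [ 0.532  -0.6355  0.0559] [0.015 0.007] 22
top [ 0.4878 -0.601   0.0567] [0.014 0.005] 17
top [0.4939 0.3317 0.0556] [0.02  0.024] 66
top [0.0829 0.0033 0.0564] [0.005 0.036] 24
top [ 0.0701 -0.0405  0.0559] [0.025 0.041] 30
```

```bash
python3 -m creep '[[[-1,0.2,0,1.5,0,0,0],[-1,0,0,1.5,0,0,0],[-1,0,0,1.4,0,0,0],[-1,0,0,0,0,0,0],[-0.2,0,0,0,0,0,0],[-0.2,0,0,0,0,0,0],[-0.2,0,0,-4,0,0,0],[-0.2,0,0,-6,0,0,0],[-0.2,0,0,-4,0,0,0],[-0.2,0,0,0,0,0,0]]]'; python3 - <<'E'
from loc import *
figs('wrist');to(.494,.331,.3)
f=grab('wrist');cv2.imwrite('pics/w4.png',f['image'])
E
```

```text
clock: 19.9
position: [0.5308, -0.0662, 0.3512]
tool_rot: [3.137, -0.0, 1.59]
force: [-0.0, 0.8, -0.6]
grip_width: 0.0337
finger_force: 0.0
wrist [0.6384 0.0736 0.056 ] [0.006 0.038] 322
wrist [ 0.5269 -0.016   0.0591] [0.024 0.024] 629
wrist [ 0.5298 -0.0647  0.0562] [0.025 0.025] 591
tx 39.75 ty -2.86 tz 4.95 pos [ 0.5304 -0.0658  0.3495] yaw 1.5904
```

View pics/w4.png

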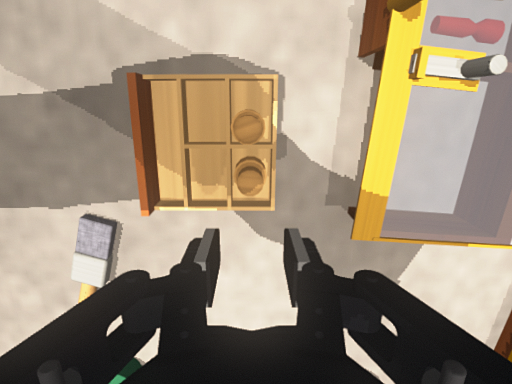

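View shows both figures standing in the two back pockets (247,126) and (249,177); the first has shifted within its pocket. Now the third.

```bash
python3 -m creep '[[[0,5.7,-0.4,0,0,0,0],[0,5.7,-0.4,0,0,0,0],[0,5.7,-0.4,0,0,0,0],[0,5.7,-0.4,0,0,0,0],[0,5.7,-0.4,0,0,0,0],[0,5.7,-0.4,1,0,0,0],[0,4.5,-0.4,2,0,0,0],[0,0,0,0,0,0,0],[0,0,0,0,0,0,0]]]'; python3 - <<'E'
from loc import *
figs('wrist');to(.4945,.332,.203)
E
```

```text
clock: 21.12
position: [0.4949, 0.3195, 0.3177]
tool_rot: [-3.141, 0.002, 1.589]
force: [-0.0, -0.5, 0.2]
grip_width: 0.0425
finger_force: 0.0
wrist [0.6    0.3894 0.055 ] [0.043 0.042] 2712
wrist [0.4961 0.3332 0.0534] [0.024 0.025] 717
wrist [0.6438 0.1831 0.0547] [0.002 0.01 ] 54
wrist [0.64   0.1206 0.0559] [0.003 0.028] 155
tx 1.29 ty -0.04 tz 11.52 pos [0.4952 0.3191 0.3182] yaw 1.5883
```

```bash
python3 -m creep '[[[0,1.3,0,0,0,0,0],[0,0,0,5,0,0,0],[0,0,0,5,0,0,0],[0,0,0,1.5,0,0,0],[0,0,0,0,0,0,0],[-1,0,0,0,0,0,0],[-1,0,0,0,0,0,0],[-1,0,0,0,0,0,0],[-1,0,0,0,0,0,0],[-1,0,0,-2.5,0,0,0],[-1,0,0,-2.5,0,0,0],[-1,0,0,0,0,0,0]]]' 35; python3 - <<'E'
from loc import *
to(.4825,.006,.2084)
E
```

```text
clock: 22.68
position: [0.4951, 0.3337, 0.2562]
tool_rot: [3.139, -0.003, 1.59]
force: [-0.1, -1.0, -1.5]
grip_width: 0.0237
finger_force: 34.8
tx -32.74 ty -1.89 tz 4.78 pos [0.4951 0.3337 0.2562] yaw 1.5899
```

```bash
python3 -m creep '[[[-1,-5,-0.3,0,0,0,0],[-1,-5,-0.3,0,0,0,0],[-1,-5,-0.3,0,0,0,0],[-1,-5,-0.3,0,0,0,0],[-1,-5,-0.3,0,0,0,0],[-1,-4.5,-0.3,0,0,0,0],[-1,-3.2,0,0,0,0,0],[-1,0,0,0,0,0,0],[-1,0,0,0,0,0,0],[-1,0,0,0,0,0,0]]]'; python3 - <<'E'
from loc import *
to(.4825,.006,.2084)
f=grab('wrist');cv2.imwrite('pics/w5.png',cv2.resize(f['image'],None,fx=1.5,fy=1.5))
E
```

```text
clock: 23.92
position: [0.4829, 0.007, 0.2536]
tool_rot: [-3.142, -0.0, 1.591]
force: [0.4, 0.6, -0.9]
grip_width: 0.0237
finger_force: 34.8
tx -0.10 ty -0.04 tz 4.52 pos [0.4829 0.007  0.2536] yaw 1.5913
```

View pics/w5.png

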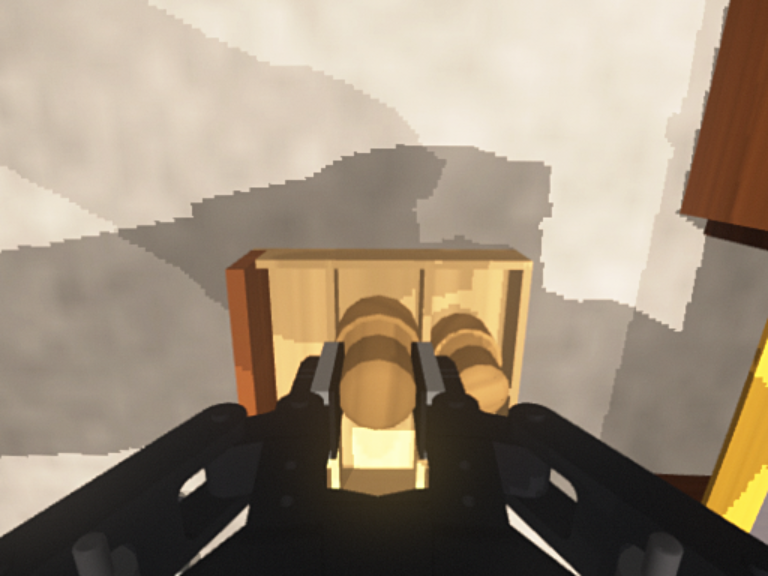

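The figure is centred over the front-left pocket (walls at columns 337 and 422, figure at 379).

```bash
python3 -m creep '[[[-1,0,0,1.5,0,0,0],[-1,0,0,1.5,0,0,0],[-1,0,0,1.5,0,0,0],[-1,0,0,0,0,0,0],[-0.33,0,0,0,0,0,0],[-0.33,0,0,0,0,0,0],[-0.33,0,0,-4,0,0,0],[-0.33,0,0,-6,0,0,0],[-0.33,-5,0,-2,0,0,0],[-0.33,-5,0,0,0,0,0],[-0.33,0,0,0,0,0,0],[-0.33,0,0,0,0,0,0]]]'; python3 - <<'E'
from loc import *
figs('wrist');figs('top')
f=grab('wrist');cv2.imwrite('pics/w6.png',cv2.resize(f['image'],None,fx=1.5,fy=1.5))
import pickle; pickle.dump(f,open('w6.pkl','wb'))
E
```

```text
clock: 25.48
position: [0.4847, -0.0938, 0.3285]
tool_rot: [-3.141, -0.0, 1.59]
force: [-0.2, 0.9, -1.5]
grip_width: 0.0285
finger_force: 0.0
wrist [0.6383 0.0576 0.0559] [0.007 0.006] 111
wrist [0.4825 0.0057 0.056 ] [0.025 0.025] 886
wrist [ 0.5265 -0.0154  0.0561] [0.024 0.024] 833
wrist [ 0.5297 -0.0641  0.056 ] [0.025 0.024] 752
top [ 0.6485 -0.3509  0.055 ] [0.041 0.019] 18
top [ 0.644  -0.6701  0.0559] [0.014 0.017] 17
top [ 0.6111 -0.6289  0.0565] [0.017 0.006] 17
top [0.5985 0.3897 0.0563] [0.04  0.043] 181
top [ 0.5317 -0.6355  0.0558] [0.014 0.007] 22
top [ 0.5261 -0.0175  0.0604] [0.022 0.022] 59
top [ 0.4879 -0.6002  0.0558] [0.014 0.006] 21
top [0.4828 0.0029 0.0607] [0.022 0.022] 59
```

View pics/w6.png

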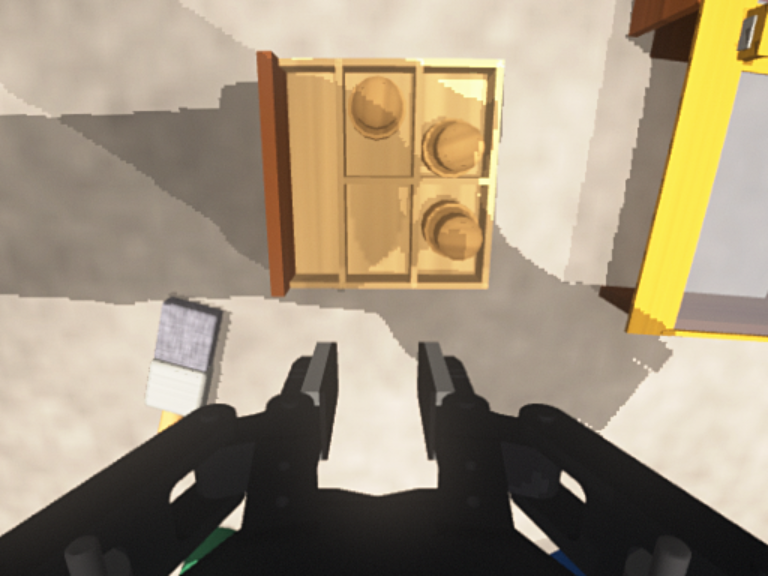

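All three figures stand upright in separate pockets. Before the slide I'll measure the tray pose and the front edge of the roof with the shutter parked.

```bash
python3 - <<'E'
from loc import *
import pickle
f=pickle.load(open('w6.pkl','rb'))
for n,p,z in(('BL',(503,60),.027),('BR',(489,288),.027),('gL',(258,52),.045),('gR',(272,295),.045),('gLi',(272,52),.045),('gRi',(285,290),.045),('caseFR',(629,333),.071),('edge',(690,100),.071)): print(n,atz(f,[(p[0]/1.5,p[1]/1.5)],z)[0].round(4))
C=cloud(f); O=np.array([.649,-.029]); c,s=np.cos(-.052),np.sin(-.052)
D=C[...,:2]-O; X=D[...,0]*c+D[...,1]*s; Y=-D[...,0]*s+D[...,1]*c; Z=C[...,2]
for y in(-.08,-.06,-.04,-.02,0,.02,.04):
    m=(abs(Y-y)<.004)&(X>-.04)&(X<.03); o=np.argsort(X[m]); print(y,[(round(a*1000),round(b*1000)) for a,b in zip(X[m][o][::12],Z[m][o][::12])][:16])
T=C[(Z>.024)&(Z<.030)&(C[...,0]<.58)&(C[...,0]>.41)]; print(cv2.minAreaRect((T[:,:2]*1000).astype(np.float32)))
T=C[(Z>.042)&(Z<.047)&(C[...,0]<.45)&(C[...,0]>.40)]; print(cv2.minAreaRect((T[:,:2]*1000).astype(np.float32)))
E
```

```text
BL [0.5535 0.0331 0.027 ]
BR [ 0.5575 -0.1019  0.027 ]
gL [0.4193 0.0305 0.045 ]
gR [ 0.4212 -0.1039  0.045 ]
gLi [0.4267 0.0306 0.045 ]
gRi [ 0.4293 -0.1005  0.045 ]
caseFR [ 0.6281 -0.1137  0.071 ]
edge [0.6371 0.01   0.071 ]
-0.08 [(-40, 0), (-38, -1), (-36, -1), (-34, 0), (-32, 0), (-31, -1), (-29, 0), (-27, 0), (-25, -1), (-23, 0), (-21, 1), (-21, -1), (-20, 73), (-20, 72), (-19, 0), (-18, 74)]
-0.06 [(-40, -1), (-38, -1), (-36, -1), (-35, -1), (-33, -1), (-31, 1), (-30, -1), (-28, 0), (-26, 0), (-24, 0), (-23, -1), (-21, 74), (-20, 73), (-20, 1), (-19, 74), (-19, 0)]
-0.04 [(-40, 0), (-38, 0), (-36, 0), (-35, 0), (-33, 0), (-32, 0), (-30, -1), (-28, 0), (-26, 0), (-25, 0), (-23, -1), (-22, 0), (-20, 0), (-20, 72), (-19, 71), (-19, -1)]
-0.02 [(-40, 0), (-38, -1), (-37, 0), (-35, 1), (-34, 0), (-32, 0), (-30, 0), (-29, 0), (-27, 0), (-26, -1), (-24, 0), (-23, -1), (-21, -1), (-20, 72), (-20, 0), (-20, 72)]
0 [(-40, 0), (-39, -1), (-37, 0), (-36, -1), (-34, 0), (-33, 0), (-31, 1), (-30, 0), (-28, 0), (-27, -1), (-25, -1), (-23, -1), (-22, -1), (-21, -1), (-20, -1), (-19, 73)]
0.02 [(-40, 0), (-38, -1), (-37, 0), (-36, -1), (-34, 0), (-33, -1), (-32, 1), (-30, 0), (-29, 0), (-27, -1), (-25, -1), (-24, 0), (-22, 1), (-22, 0), (-20, 0), (-20, 75)]
0.04 [(-40, -1), (-39, 0), (-37, 0), (-36, 0), (-35, -1), (-33, 0), (-32, -1), (-30, 0), (-29, 1), (-28, 0), (-27, -1), (-25, 0), (-24, 0), (-22, 0), (-21, -1), (-20, 73)]
((491.1675109863281, -35.237548828125), (129.0126190185547, 137.30404663085938), 1.2053760290145874)
((423.1116027832031, -36.42443084716797), (8.98542594909668, 136.04061889648438), 0.864253044128418)
```

The roof overhangs the opening to case x ≈ -20, so the final push must come in tilted. First I'll grip the wall and drag the tray in.

```bash
python3 -m creep '[[[-0.45,2.9,-3.1,0,0,0,0],[-0.45,2.85,-3.1,4,0,0,0],[-0.45,0,0,0,0,0,0],[-0.45,0,0,0,0,0,0]]]'; python3 - <<'E'
from loc import *
to(.4232,-.0364,.192)
E
```

```text
clock: 26.12
position: [0.4222, -0.0374, 0.2889]
tool_rot: [3.141, 0.0, 1.591]
force: [0.1, -0.2, 0.7]
grip_width: 0.0236
finger_force: 0.0
tx 0.10 ty 0.10 tz 9.69 pos [ 0.4222 -0.0374  0.2889] yaw 1.5908
```

```bash
python3 -m creep '[[[-0.45,0.1,0.1,4,0,0,0],[-0.45,0,0,3,0,0,0],[-0.45,0,0,2.6,0,0,0],[-0.45,0,0,0,0,0,0],[-1,0,0,0,0,0,0],[-1,0,0,0,0,0,0],[-1,0,0,0,0,0,0],[-1,0,0,0,0,0,0.035],[-1,0,0,0,0,0,0.035],[-1,0,0,0,0,0,0]]]' 40; python3 - <<'E'
from loc import *
to(.5751,-.0252,.192)
E
```

```text
clock: 27.38
position: [0.4232, -0.0361, 0.1936]
tool_rot: [3.14, -0.001, 1.521]
force: [-0.4, 3.3, 10.0]
grip_width: 0.0071
finger_force: 41.0
tx 1.85 ty 15.12 tz 0.16 pos [ 0.4232 -0.0361  0.1936] yaw 1.5206
```

```bash
python3 -m creep '[[[-1,0.3,0.5,0,0,0,0],[-1,0.5,1,0,0,0,0],[-1,0.5,1,0,0,0,0],[-1,0.4,1,0,0,0,0],[-1,0.15,1,0,0,0,0],[-1,0,0.5,0,0,0,0],[-1,0,0,0,0,0,0]]]'; python3 - <<'E'
from loc import *
import pickle
to(.5751,-.0252,.192)
f=grab('wrist');pickle.dump(f,open('w7.pkl','wb'));cv2.imwrite('pics/w7.png',cv2.resize(f['image'],None,fx=1.5,fy=1.5))
E
```

```text
clock: 28.25
position: [0.4719, -0.0208, 0.1935]
tool_rot: [-3.138, -0.001, 1.52]
force: [-19.9, -0.5, 29.9]
grip_width: 0.0074
finger_force: 43.8
tx 0.09 ty 10.33 tz 0.15 pos [ 0.4719 -0.0208  0.1935] yaw 1.5197
```

View pics/w7.png

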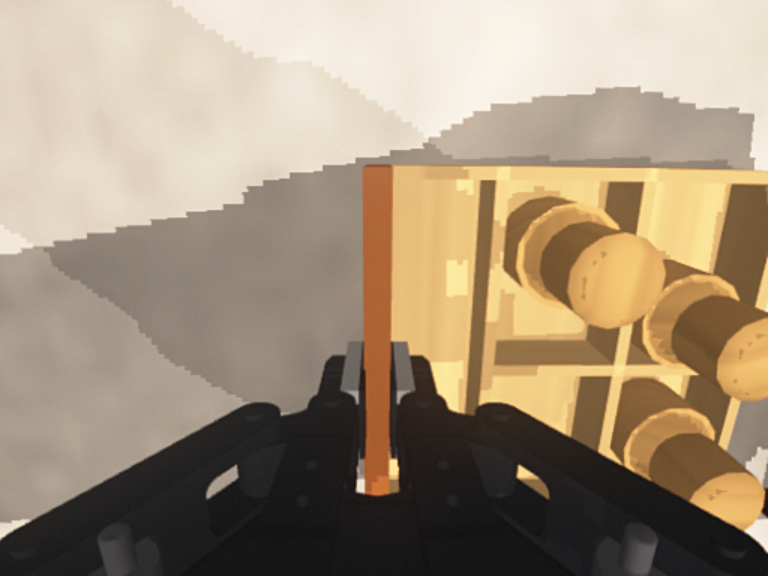

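The wall is well gripped and the figures stand. The tool is pressing down somewhat, so I'll ease up 2 mm and keep dragging.

```bash
python3 -m creep '[[[-1,0,0,-0.2,0,0,0],[-1,0.1,1,0,0,0,0],[-1,0,1.2,0,0,0,0],[-1,0,1.2,0,0,0,0],[-1,0,1.2,0,0,0,0],[-1,0,1,0,0,0,0],[-1,0,0.5,0,0,0,0],[-1,0,0,0,0,0,0]]]'; python3 - <<'E'
from loc import *
to(.5751,-.0252,.194)
f=grab('wrist'); C=cloud(f);Z=C[...,2]
T=C[(Z>.042)&(Z<.047)&(C[...,0]<.57)&(C[...,0]>.52)&(abs(C[...,1])<.1)]
for y in(-.01,.0,.02,.035): q=T[abs(T[:,1]-y)<.004]; print(y,q[:,0].mean() if len(q) else 0)
print('left end',T[:,1].max())
E
```

```text
clock: 29.3
position: [0.5346, -0.0229, 0.1946]
tool_rot: [-3.142, 0.0, 1.52]
force: [0.8, -0.3, -5.1]
grip_width: 0.0076
finger_force: 39.1
tx -0.03 ty 4.06 tz 0.06 pos [ 0.5346 -0.0229  0.1946] yaw 1.5198
-0.01 0.5353581631882177
0.0 0.5359034301474903
0.02 0.5369610810295952
0.035 0.5377107110588265
left end 0.04586490766019057
```

```bash
python3 -m creep '[[[-1,0,0.6,0.1,0,0,0],[-1,0,0.8,0,0,0,0],[-1,0,0.8,0,0,0,0],[-1,0,0.8,0,0,0,0],[-1,0,0.8,0,0,0,0],[-1,0,0.3,0,0,0,0],[-1,0,0,0,0,0,0]]]'; python3 - <<'E'
from loc import *
figs('wrist')
to(.6,-.0265,.194)
f=grab('wrist');cv2.imwrite('pics/w8.png',cv2.resize(f['image'],None,fx=1.5,fy=1.5))
E
```

```text
clock: 30.22
position: [0.5757, -0.025, 0.1937]
tool_rot: [3.141, 0.0, 1.52]
force: [0.6, 1.2, -3.4]
grip_width: 0.0074
finger_force: 39.3
wrist [0.6387 0.067  0.056 ] [0.007 0.024] 1772
wrist [0.6338 0.0138 0.0559] [0.018 0.025] 2544
wrist [ 0.5867 -0.0248  0.056 ] [0.015 0.025] 605
wrist [ 0.5659 -0.0239  0.056 ] [0.014 0.026] 611
wrist [ 0.5539 -0.0176  0.0619] [0.006 0.001] 52
wrist [ 0.5985 -0.0197  0.0619] [0.006 0.002] 48
tx -0.03 ty 2.44 tz -0.03 pos [ 0.5756 -0.0249  0.1937] yaw 1.5198
```

View pics/w8.png

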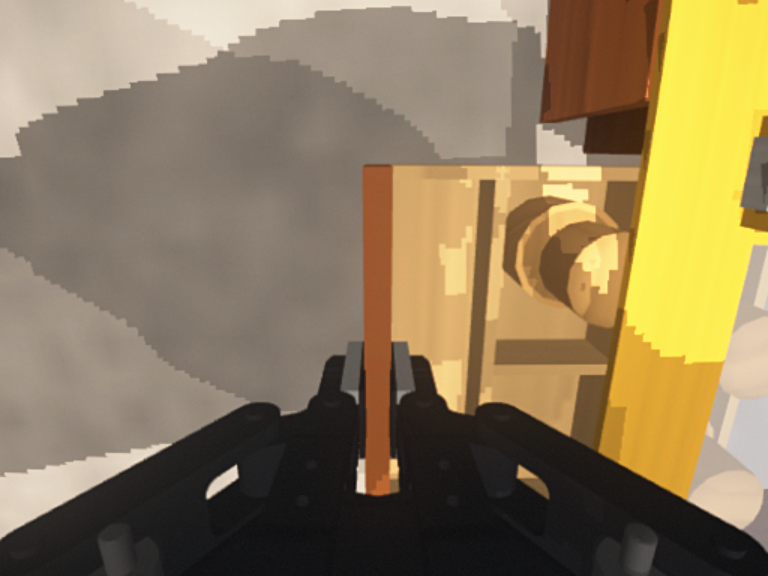

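```bash
python3 -m creep '[[[-0.45,0,0,0,0,0,0],[-0.45,0,0,0,0,0,0],[-0.45,0,0,-5,0,0,0],[-0.45,0,-3,-5,0,0,0],[-1,0,-5,-2,0,0,0],[-1,0,-5,0,0,0,0.17],[-1,0,0,0,0,0,0.175],[-1,0,0,0,0,0,0.175],[-1,0,0,0,0,0,0.175],[-1,0,0,0,0,0,0.175],[-1,0,0,0,0,0,0.175],[-1,0,0,0,0,0,0.175]]]' 40; python3 -m creep '[[[-1,0,0,0,0,0,0.175],[-1,0,0,0,0,0,0.175],[-1,0,0,0,0,0,0],[-1,0,0,0,0,0.15,0],[-1,0,0,0,0,0.15,0],[-1,0,0,0,0,0.15,0],[-1,0,0,0,0,0.15,0],[-1,0,0,0,0,0,0],[-1,0,0,0,0,0,0]]]'; python3 - <<'E'
from loc import *
s=bot.observe();print(s['qpos'].round(2)); T=T_tool(); print('tip',(T@[0,0,.173,1])[:3].round(4)); print(T.round(3))
E
```

```text
clock: 31.82
position: [0.4456, -0.0183, 0.3138]
tool_rot: [-3.141, -0.0, 0.294]
force: [-0.5, 0.7, 0.1]
grip_width: -0.0002
finger_force: 0.0
clock: 32.95
position: [0.4591, -0.0203, 0.3345]
tool_rot: [-3.136, -0.49, -0.05]
force: [0.2, 1.1, -0.2]
grip_width: 0.0001
finger_force: 0.0
[-0.6   0.36  0.61  2.3  -1.26  0.16 -0.47]
tip [ 0.5405 -0.0235  0.1819]
[[ 0.881 -0.048  0.47   0.459]
 [-0.045 -0.999 -0.019 -0.02 ]
 [ 0.471 -0.005 -0.882  0.335]
 [ 0.     0.     0.     1.   ]]
```

```bash
python3 -m creep '[[[-1,-1.75,0,3.3,0,0,0],[-1,-1.75,0,3.3,0,0,0],[-1,-1.75,0,3.3,0,0,0],[-1,-1.4,0,2.7,0,0,0],[-1,0,0,0,0,0,0],[-1,0,0,0,0,0,0]]]'; python3 - <<'E'
from loc import *
s=bot.observe();print(s['qpos'].round(2)); T=T_tool(); print('tip',(T@[0,0,.173,1])[:3].round(4)); print(T.round(3))
E
```

```text
clock: 33.7
position: [0.4986, -0.0204, 0.2631]
tool_rot: [-3.138, -0.378, -0.05]
force: [0.1, -0.2, 0.2]
grip_width: 0.0
finger_force: 0.0
[-0.4   0.54  0.4   2.2  -1.26  0.16 -0.48]
tip [ 0.5625 -0.023   0.1024]
[[ 0.928 -0.049  0.369  0.499]
 [-0.046 -0.999 -0.015 -0.02 ]
 [ 0.369 -0.003 -0.929  0.263]
 [ 0.     0.     0.     1.   ]]
```

The arm hits its q5 and q6 limits with this wrist yaw. I'll untilt, turn the wrist half a turn so q5 unwinds, and tilt from there.

```bash
python3 -m creep '[[[-1,0,0,-5,0,0,0],[-1,0,0,0,0,-0.18,0],[-1,0,0,0,0,-0.18,0],[-1,0,0,0,0,-0.02,-0.16],[-1,0,0,0,0,0,-0.18],[-1,0,0,0,0,0,-0.18],[-1,0,0,0,0,0,-0.18],[-1,0,0,0,0,0,-0.18],[-1,0,0,0,0,0,-0.18],[-1,0,0,0,0,0,-0.18],[-1,0,0,0,0,0,-0.18],[-1,0,0,0,0,0,-0.18]]]'; python3 -m creep '[[[-1,0,0,0,0,0,-0.18],[-1,0,0,0,0,0,-0.18],[-1,0,0,0,0,0,-0.18],[-1,0,0,0,0,0,-0.18],[-1,0,0,0,0,0,-0.18],[-1,0,0,0,0,0,-0.18],[-1,0,0,0,0,0,-0.18],[-1,0,0,0,0,0,-0.18],[-1,0,0,0,0,0,-0.1],[-1,0,0,0,0,0,0]]]'; python3 - <<'E'
from loc import *
s=bot.observe();print(s['qpos'].round(2)); T=T_tool(); print('tip',(T@[0,0,.173,1])[:3].round(4)); print(T.round(3))
E
```

```text
clock: 35.2
position: [0.4865, -0.0193, 0.2975]
tool_rot: [3.124, -0.004, 1.562]
force: [0.1, -0.8, 0.7]
grip_width: 0.0
finger_force: 0.0
clock: 36.45
position: [0.4865, -0.0195, 0.2973]
tool_rot: [3.137, 0.017, 3.095]
force: [-0.2, -0.3, 0.2]
grip_width: -0.0004
finger_force: 0.0
[-0.12  0.46  0.04  2.06 -0.04  0.6   1.48]
tip [ 0.4895 -0.0189  0.1243]
[[-0.999  0.047  0.017  0.486]
 [ 0.047  0.999  0.004 -0.02 ]
 [-0.017  0.004 -1.     0.297]
 [ 0.     0.     0.     1.   ]]
```

```bash
python3 -m creep '[[[-1,0,0,0,0.15,0,0],[-1,0,0,0,0.15,0,0],[-1,0,0,0,0,0,0],[-1,0,0,0,0,0,0]]]'; python3 - <<'E'
from loc import *
s=bot.observe();print(s['qpos'].round(2)); T=T_tool(); print('tip',(T@[0,0,.173,1])[:3].round(4)); print(T.round(3))
E
```

```text
clock: 36.95
position: [0.4866, -0.0193, 0.2969]
tool_rot: [-2.849, 0.016, 3.094]
force: [0.2, 0.1, -0.2]
grip_width: 0.0002
finger_force: 0.0
[-0.4   0.5   0.3   2.07  0.25  0.64  1.18]
tip [ 0.4869 -0.0692  0.1313]
[[-0.999  0.05   0.002  0.487]
 [ 0.047  0.956 -0.289 -0.019]
 [-0.016 -0.288 -0.957  0.297]
 [ 0.     0.     0.     1.   ]]
```

```bash
python3 -m creep '[[[-1,0,0,0,-0.005,-0.11,0.033],[-1,0,0,0,-0.005,-0.11,0.033],[-1,0,0,0,-0.005,-0.11,0.033],[-1,0,0,0,-0.005,-0.11,0.033],[-1,0,0,0,0,0,0],[-1,0,0,0,0,0,0]]]'; python3 - <<'E'
from loc import *
s=bot.observe();print(s['qpos'].round(2)); T=T_tool(); print('tip',(T@[0,0,.173,1])[:3].round(4)); print(T.round(3))
E
```

```text
clock: 37.7
position: [0.4869, -0.0224, 0.2974]
tool_rot: [-2.849, 0.402, 3.091]
force: [0.2, -0.9, 0.3]
grip_width: -0.0
finger_force: 0.0
[-0.6   0.5   0.52  2.22  0.69  0.2   0.63]
tip [ 0.5491 -0.0755  0.1449]
[[-0.919  0.161  0.36   0.487]
 [ 0.047  0.951 -0.307 -0.022]
 [-0.391 -0.265 -0.881  0.297]
 [ 0.     0.     0.     1.   ]]
```

```bash
cat >> loc.py <<'E'
def tip(x,y,z,dax=None):
    s=bot.observe();print('q',s['qpos'].round(2)); T=T_tool(); t=(T@[0,0,.173,1])[:3]; print('tip',t.round(4),'front slope deg',np.degrees(np.arctan2(-T[2,0],-T[0,0])).round(1),'worldY in tool',T[1,:3].round(3),'F',s['force'].round(1))
    print('shift cm',(100*T[:3,:3].T@(np.array([x,y,z])-t)).round(2))
E
python3 -m creep '[[[-1,0,0,0,-0.003,-0.071,0.023],[-1,0,0,0,-0.003,-0.071,0.023],[-1,0,0,0,0,0,0],[-1,0,0,0,0,0,0]]]'; python3 -c "
from loc import *
tip(.535,-.0235,.06)"
```

```text
clock: 38.2
position: [0.4873, -0.024, 0.2979]
tool_rot: [-2.838, 0.48, 3.092]
force: [0.2, -0.2, 0.9]
grip_width: -0.0003
finger_force: 0.0
q [-0.61  0.5   0.53  2.24  1.19  0.17  0.11]
tip [ 0.5609 -0.0795  0.1515] front slope deg 27.5 worldY in tool [ 0.044  0.946 -0.321] F [ 0.2 -0.2  0.9]
shift cm [6.77 7.25 4.85]
```

```bash
python3 -m creep '[[[-1,2.25,2.4,1.6,0,0,0],[-1,2.25,2.4,1.6,0,0,0],[-1,2.25,2.4,1.6,0,0,0],[-1,0,0,0,0,0,0],[-1,0,0,0,0,0,0]]]'; python3 -c "
from loc import *
tip(.538,-.0235,.017)"
```

```text
clock: 38.83
position: [0.4693, 0.0148, 0.2326]
tool_rot: [-2.828, 0.481, 3.092]
force: [-0.1, -0.7, 0.5]
grip_width: -0.0001
finger_force: 0.0
q [-0.56  0.61  0.33  2.3   1.82  0.28 -0.66]
tip [ 0.5427 -0.0422  0.0866] front slope deg 27.6 worldY in tool [ 0.044  0.943 -0.329] F [-0.1 -0.7  0.5]
shift cm [3.72 3.58 5.06]
```

```bash
python3 -m creep '[[[-1,0.84,0.84,1.1,0,0,0],[-1,0.84,0.84,1.1,0,0,0],[-1,0.84,0.84,1.1,0,0,0],[-1,0.84,0.84,1.1,0,0,0],[-1,0,0,0,0,0,0],[-1,0,0,0,0,0,0]]]'; python3 -c "
from loc import *
tip(.630,-.028,.025)
f=grab('scene');cv2.imwrite('pics/s2.png',cv2.resize(f['image'][120:320,150:400],None,fx=3,fy=3))"
```

```text
clock: 39.58
position: [0.4647, 0.0338, 0.1712]
tool_rot: [-2.829, 0.482, 3.092]
force: [0.1, -0.0, 0.8]
grip_width: -0.0
finger_force: 0.0
q [-0.46  0.73  0.13  2.3   2.01  0.44 -0.91]
tip [ 0.5383 -0.0231  0.0253] front slope deg 27.6 worldY in tool [ 0.044  0.943 -0.329] F [ 0.1 -0.   0.8]
shift cm [-8.12  1.28  4.09]
```

View pics/s2.png

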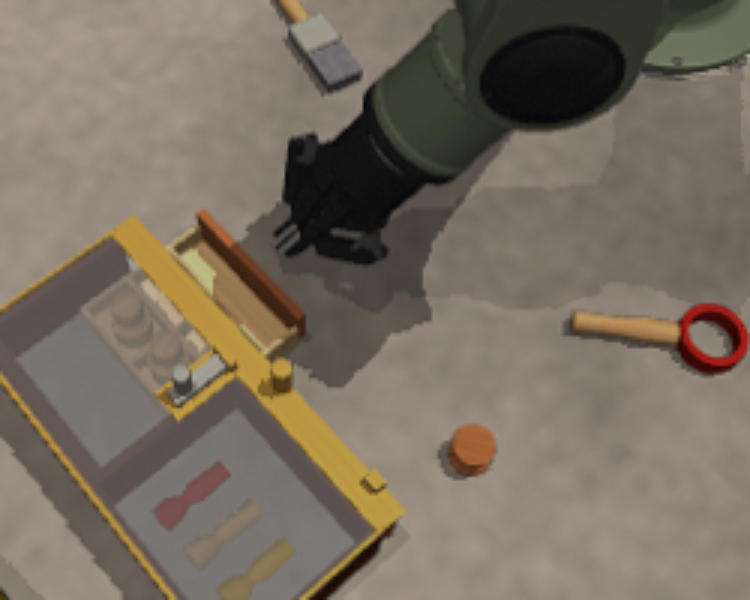

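The tilted fingers stand just in front of the grip wall, and the tray is in the bay with the figures upright. Pushing now.

```bash
python3 -m creep '[[[-1,-0.88,0.14,0.445,0,0,0],[-1,-0.88,0.14,0.445,0,0,0],[-1,-0.7,0.11,0.36,0,0,0],[-1,-0.7,0.11,0.36,0,0,0],[-1,-0.7,0.11,0.36,0,0,0],[-1,-0.7,0.11,0.36,0,0,0],[-1,-0.7,0.11,0.36,0,0,0],[-1,-0.7,0.11,0.36,0,0,0],[-1,0,0,0,0,0,0]]]'; python3 -c "
from loc import *
tip(.634,-.028,.027)"
```

```text
clock: 40.75
position: [0.5323, 0.0307, 0.1696]
tool_rot: [-2.83, 0.482, 3.093]
force: [0.1, 0.3, -0.4]
grip_width: 0.0
finger_force: 0.0
q [-0.5   0.79  0.27  2.14  1.88  0.29 -0.74]
tip [ 0.6059 -0.0261  0.0237] front slope deg 27.6 worldY in tool [ 0.043  0.944 -0.328] F [ 0.1  0.3 -0.4]
shift cm [-2.65  0.26  0.98]
```

```bash
python3 -m creep '[[[-1,-0.55,0.06,0.2,0,0,0],[-1,-0.55,0.06,0.2,0,0,0],[-1,-0.55,0.06,0.2,0,0,0],[-1,-0.45,0.04,0.17,0,0,0],[-1,0,0,0,0,0,0],[-1,0,0,0,0,0,0]]]'; python3 -c "
from loc import *
tip(.636,-.028,.027)"
```

```text
clock: 41.5
position: [0.5542, 0.0293, 0.1724]
tool_rot: [-2.83, 0.482, 3.093]
force: [-0.2, 0.1, -0.9]
grip_width: -0.0
finger_force: 0.0
q [-0.53  0.81  0.33  2.09  1.8   0.23 -0.65]
tip [ 0.6278 -0.0274  0.0264] front slope deg 27.6 worldY in tool [ 0.043  0.944 -0.328] F [-0.2  0.1 -0.9]
shift cm [-0.75  0.09  0.32]
```

```bash
python3 -m creep '[[[-1,-0.3,0.04,0.15,0,0,0],[-1,-0.3,0.04,0.15,0,0,0],[-1,-0.3,0.04,0.15,0,0,0],[-1,0,0,0,0,0,0],[-1,0,0,0,0,0,0]]]'; python3 -c "
from loc import *
tip(.64,-.028,.027)
f=grab('scene');cv2.imwrite('pics/s3.png',cv2.resize(f['image'][150:320,130:330],None,fx=4,fy=3.5))"
```

```text
clock: 42.12
position: [0.5609, 0.0262, 0.171]
tool_rot: [-2.827, 0.475, 3.089]
force: [-30.3, -7.1, 6.3]
grip_width: 0.0
finger_force: 15.2
q [-0.53  0.82  0.35  2.07  1.74  0.21 -0.6 ]
tip [ 0.6333 -0.0312  0.0247] front slope deg 27.3 worldY in tool [ 0.046  0.942 -0.332] F [-30.3  -7.1   6.3]
shift cm [-0.69  0.36 -0.02]
```

View pics/s3.png

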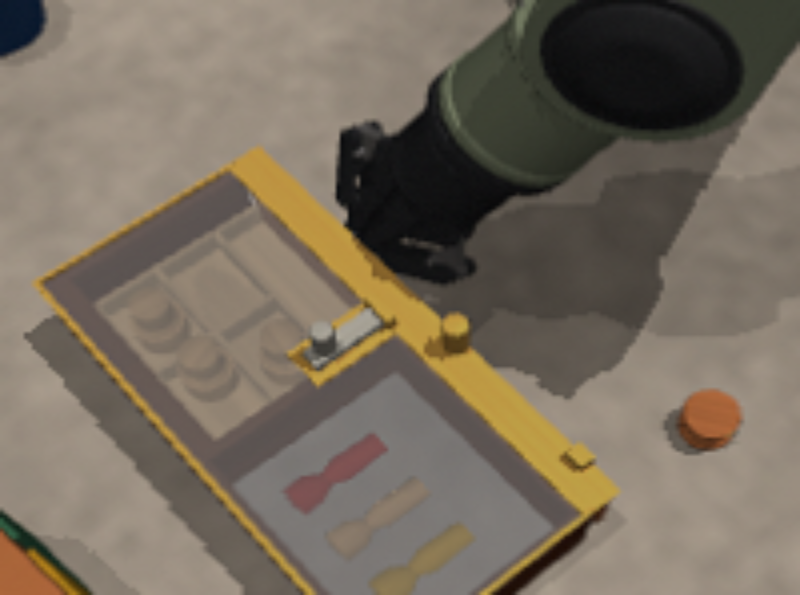

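```bash
python3 -m creep '[[[-1,0.88,0,-0.445,0,0,0],[-1,2.6,0,-1.3,0,0,0],[-1,2.6,0,-1.3,0,0,0],[-1,2.6,0,-1.3,0,0,0],[-1,-1,-0.8,-2.2,0,0,0],[-1,-1.5,-1.5,-3.2,0,0,0],[-1,-1.5,-1.5,-3.2,0,0,0],[-1,0,0,0,0,0,0],[-1,0,0,0,0,0,0]]]'; python3 - <<'E'
from loc import *
tip(.55,-.03,.15)
f=grab('wrist');cv2.imwrite('pics/w9.png',cv2.resize(f['image'],None,fx=1.5,fy=1.5))
import pickle; pickle.dump(f,open('w9.pkl','wb'))
E
```

```text
clock: 43.3
position: [0.4613, 0.038, 0.2635]
tool_rot: [-2.826, 0.481, 3.094]
force: [-0.3, -0.1, -0.1]
grip_width: -0.0
finger_force: 0.0
q [-0.7   0.55  0.43  2.3   1.47  0.26 -0.34]
tip [ 0.5347 -0.0192  0.1177] front slope deg 27.6 worldY in tool [ 0.042  0.943 -0.331] F [-0.3 -0.1 -0.1]
shift cm [-2.9  -1.62 -1.72]
```

View pics/w9.png

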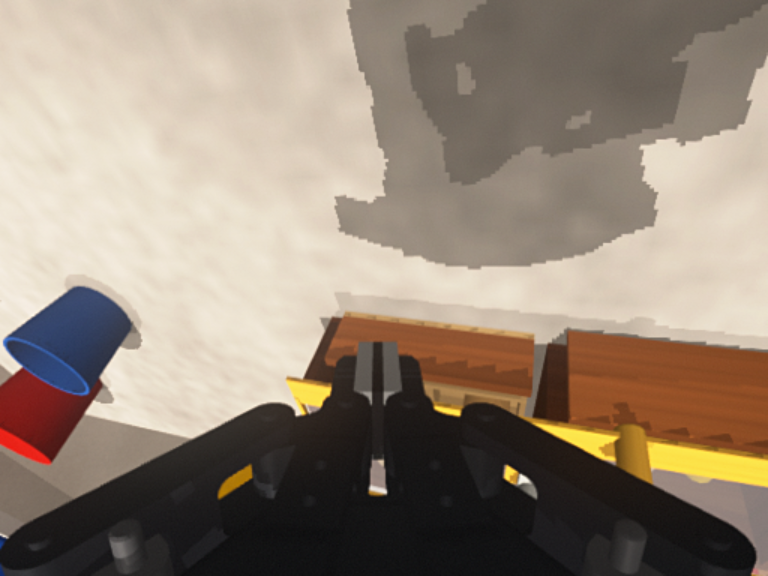

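Grip wall face at (340–535, 320–390), shutter face at right (570+, 340–440). I'll compare their depths in the case frame.

```bash
python3 - <<'E'
from loc import *
import pickle
f=pickle.load(open('w9.pkl','rb')); C=cloud(f); O=np.array([.649,-.029]); c,s=np.cos(-.052),np.sin(-.052)
D=C[...,:2]-O; X=D[...,0]*c+D[...,1]*s; Y=-D[...,0]*s+D[...,1]*c; Z=C[...,2]
for y in(-.06,-.05,-.04,.02,.03,.04,.05,.06,.1,.12,.14,.16):
    m=(abs(Y-y)<.004)&(X>-.05)&(X<.01)&(Z>.012)&(Z<.04); print(y,m.sum(),np.median(X[m]).round(4),np.percentile(X[m],[10,90]).round(4))
E
```

```text
-0.06 147 -0.0078 [-0.0084 -0.0072]
-0.05 100 -0.0079 [-0.0085 -0.0072]
-0.04 70 -0.0077 [-0.0087 -0.007 ]
0.02 183 -0.0076 [-0.0085 -0.0066]
0.03 188 -0.0077 [-0.0084 -0.0068]
0.04 198 -0.0078 [-0.0085 -0.0071]
0.05 206 -0.0077 [-0.0085 -0.0071]
0.06 212 -0.0076 [-0.0083 -0.0068]
0.1 246 -0.0171 [-0.0179 -0.0163]
0.12 252 -0.0171 [-0.0177 -0.0163]
0.14 269 -0.0172 [-0.018  -0.0163]
0.16 283 -0.017 [-0.0177 -0.0162]
```

The tray is home: wall at case x -8, square to the front. Restoring the vertical wrist.

```bash
python3 -m creep '[[[-1,0,0,-3,0,0,0],[-1,0,0,-3,0,0,0],[-1,0,0,0,0.005,0.1,-0.035],[-1,0,0,0,0.005,0.1,-0.035],[-1,0,0,0,0.005,0.1,-0.035],[-1,0,0,0,0.005,0.1,-0.035],[-1,0,0,0,0.005,0.1,-0.035],[-1,0,0,0,0,0,0],[-0.2,0,0,0,-0.15,0,0],[-0.2,0,0,0,-0.15,0,0],[-0.2,0,0,0,0,0,0],[-0.2,0,0,0,0,0,0]]]'; python3 - <<'E'
from loc import *
tip(.640,.0866,.14)
s=bot.observe(); print(s['tool_rot'],s['position']); print(T_tool().round(3))
E
```

```text
clock: 44.85
position: [0.4358, 0.0571, 0.314]
tool_rot: [-3.095, -0.039, 3.096]
force: [-0.5, 1.2, -0.7]
grip_width: 0.0342
finger_force: 0.0
q [-0.21  0.39 -0.08  2.14  0.1   0.68  1.16]
tip [0.4288 0.0493 0.1413] front slope deg -2.2 worldY in tool [ 0.045  0.998 -0.045] F [-0.5  1.2 -0.7]
shift cm [-20.92   4.64  -0.9 ]
[-3.09464922 -0.03857198  3.09647656] [0.43582235 0.05713471 0.31397782]
[[-0.998  0.043 -0.041  0.436]
 [ 0.045  0.998 -0.045  0.057]
 [ 0.039 -0.047 -0.998  0.314]
 [ 0.     0.     0.     1.   ]]
```

```bash
python3 -m creep '[[[0,0,0,0,-0.045,-0.04,0],[0,-5,1,0,0,0,0],[0,-5,1,0,0,0,0],[0,-5,1,0,0,0,0],[0,-5.3,1,0,0,0,0],[0,0,0,0,0,0,0],[0,0,0,0,0,0,0]]]'; python3 - <<'E'
from loc import *
to(.6405,.0865,.255); print(bot.observe()['tool_rot'])
f=grab('wrist');C=cloud(f);Z=C[...,2];m=(Z>.1)&(Z<.125)&(C[...,0]>.6)&(C[...,0]<.75)&(abs(C[...,1]-.08)<.1); P=C[m]
for q in (P[P[:,0]<.66],P[P[:,0]>.66]): print(len(q),q.min(0) if len(q) else'',q.max(0) if len(q) else'')
E
```

```text
clock: 45.72
position: [0.6397, 0.0893, 0.3137]
tool_rot: [-3.141, -0.0, 3.099]
force: [-0.6, -0.4, -0.2]
grip_width: 0.0428
finger_force: 0.0
tx -0.09 ty -0.27 tz 5.87 pos [0.6397 0.0893 0.3137] yaw 3.0989
[-3.14072009e+00 -1.83079828e-04  3.09893839e+00]
495 [0.63282868 0.0776512  0.1000582 ] [0.64818277 0.0928902  0.10945135]
0
```

```bash
python3 -m creep '[[[0,-0.1,-0.3,0,0,0,0.008],[0,0,0,3,0,0,0],[0,0,0,2.8,0,0,0],[0,0,0,0,0,0,0],[-1,0,0,0,0,0,0],[-1,0,0,0,0,0,0],[-1,0,0,0,0,0,0],[-1,0,0,0,0,0,0]]]' 30; python3 -m creep '[[[-1,0,-2,0,0,0,0],[-1,0,-2,0,0,0,0],[-1,0,-2,0,0,0,0],[-1,0,-2,0,0,0,0],[-1,0,-2,0,0,0,0],[-1,0,-2,0,0,0,0],[-1,0,-2,0,0,0,0],[-1,0,-2,0,0,0,0],[-1,0,-0.8,0,0,0,0],[-1,0,0,0,0,0,0],[-1,0,0,0,0,0,0]]]'
```

```text
clock: 46.78
position: [0.6418, 0.0852, 0.258]
tool_rot: [3.14, 0.003, 3.089]
force: [-1.9, -1.3, 8.9]
grip_width: 0.0148
finger_force: 29.6
clock: 48.15
position: [0.6328, -0.0805, 0.2578]
tool_rot: [3.137, 0.002, 3.091]
force: [-7.3, 11.3, 15.5]
grip_width: 0.0149
finger_force: 30.7
```

```bash
python3 -m creep '[[[-1,0.1,-0.3,0,0,0,0],[-1,0,0,0,0,0,0],[-1,0,0,0,0,0,0]]]'; python3 -m creep '[[[-1,0,0.3,0,0,0,0],[0,0,0,0,0,0,0],[0,0,0,0,0,0,0],[0,0,0,-5.5,0,0,0],[0,0,0,0,0,0,0]]]'; python3 - <<'E'
from loc import *
to(.6995,.0385,.2575)
E
```

```text
clock: 48.52
position: [0.6323, -0.0812, 0.2577]
tool_rot: [3.134, 0.003, 3.093]
force: [-2.9, 22.4, 10.3]
grip_width: 0.0149
finger_force: 30.5
clock: 49.15
position: [0.6326, -0.083, 0.315]
tool_rot: [3.14, 0.007, 3.089]
force: [0.7, 0.3, 0.1]
grip_width: 0.0423
finger_force: 0.0
tx -6.04 ty 12.48 tz 5.75 pos [ 0.6326 -0.083   0.315 ] yaw 3.089
```

```bash
python3 -m creep '[[[0,-2,4.1,0,0,0,0],[0,-2,4.1,0,0,0,0],[0,-2,4.1,0,0,0,0],[0,0,0,0,0,0,0],[0,0,0,0,0,0,0]]]'; python3 - <<'E'
from loc import *
to(.6995,.0385,.2585)
E
```

```text
clock: 49.78
position: [0.6978, 0.0366, 0.311]
tool_rot: [3.14, 0.001, 3.089]
force: [-0.3, -0.2, -0.3]
grip_width: 0.0429
finger_force: 0.0
tx -0.16 ty 0.19 tz 5.25 pos [0.6978 0.0366 0.311 ] yaw 3.0893
```

```bash
python3 -m creep '[[[0,-0.15,0.2,2.5,0,0,0],[0,0,0,2.7,0,0,0],[0,0,0,0,0,0,0],[-1,0,0,0,0,0,0],[-1,0,0,0,0,0,0],[-1,0,0,0,0,0,0],[-1,0,0,0,0,0,0],[-1,0.8,0,0,0,0,0],[-1,0.8,0,0,0,0,0],[-1,0.8,0,0,0,0,0],[-1,0.5,0,0,0,0,0],[-1,0,0,0,0,0,0]]]' 30; python3 -m creep '[[[-1,0,0,0,0,0,0]]]'
```

```text
clock: 51.28
position: [0.6719, 0.0398, 0.2611]
tool_rot: [3.14, 0.007, 3.089]
force: [10.3, -5.7, 0.1]
grip_width: 0.0131
finger_force: 30.2
clock: 51.4
position: [0.672, 0.0398, 0.2611]
tool_rot: [3.14, 0.006, 3.089]
force: [9.7, -5.2, 0.8]
grip_width: 0.0128
finger_force: 30.3
```

```bash
python3 -m creep '[[[-1,0.2,0,0,0,0,0],[-1,0,0,0,0,0,0],[-1,0,0,0,0,0,0]]]'; python3 -m creep '[[[-1,-0.4,0,0,0,0,0],[0,0,0,0,0,0,0],[0,0,0,0,0,0,0],[0,0,0,-5,0,0,0],[0,4,0,-5,0,0,0],[0,5,0,-3,0,0,0],[0,5,0,0,0,0,0],[0,5,0,0,0,0,0],[0,0,0,0,0,0,0],[0,0,0,0,0,0,0]]]'; python3 - <<'E'
from loc import *
for n in('scene','top'):
    f=grab(n); C=cloud(f);Z=C[...,2]; m=(Z>.095)&(Z<.12)&(C[...,0]>.6)&(C[...,0]<.75)&(C[...,1]>-.2)&(C[...,1]<.2); P=C[m];L=P[:,1]>0
    print(n,P[L].mean(0).round(4),P[~L].mean(0).round(4))
    if n=='scene': cv2.imwrite('pics/s4.png',cv2.resize(f['image'],None,fx=1.5,fy=1.5))
E
```

```text
clock: 51.78
position: [0.671, 0.0397, 0.2613]
tool_rot: [3.14, 0.01, 3.089]
force: [20.8, -6.2, -5.3]
grip_width: 0.0126
finger_force: 29.6
clock: 53.02
position: [0.4841, 0.0505, 0.3885]
tool_rot: [3.139, 0.002, 3.09]
force: [-0.5, 0.5, 0.4]
grip_width: 0.0427
finger_force: 0.0
scene [0.6727 0.0422 0.1088] [ 0.6325 -0.0771  0.1063]
top [0.6702 0.0373 0.1104] [ 0.6302 -0.0809  0.1069]
```

View pics/s4.png

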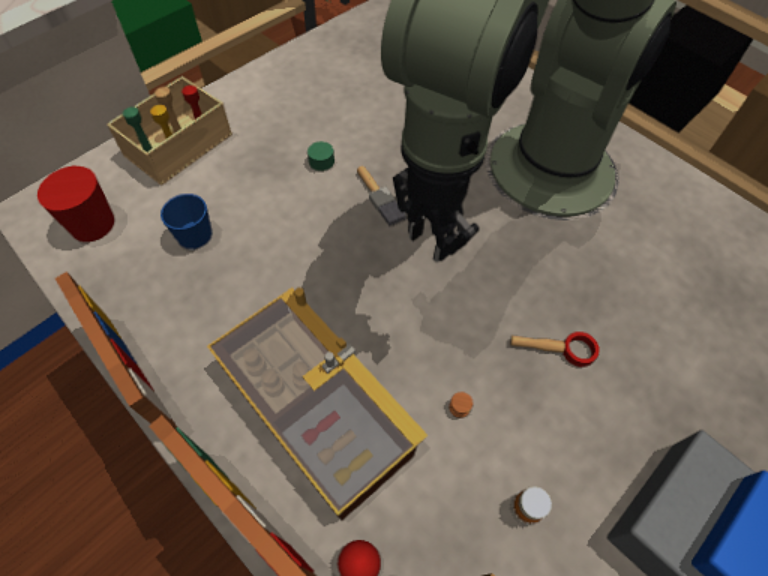

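The shutter is shut, the bolt is forward, the figures stand in the tray, and the bystanders are where they were.

```bash
python3 -c "
from workcell import bot
print(bot.job_done())"
```

```text
the job is handed in; nothing more can be done
None
```

The job is done and handed in at about 53 s of the 210 s allowed: all three figures stand upright in their own pockets, the tray is fully home, the shutter is shut and the bolt is forward and locked, though no verdict was returned.

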